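# Level a gravel exhibit in the photo tray and nest the washing dishes

### The job

This gravel sample is to be photographed: move the pebbles that are still in the washing dishes into the black tray with the rest, then take the flat hand tamper and press the gravel down firmly with it until the whole tray lies level, one pebble deep with none riding on another. Stand the tamper back upright on its rubber mat and nest the three emptied dishes in size order, small in middle in large, each sitting fully down; leave the lens and the bottle where they stand.

Things in the scene. Friction and masses are not known exactly. Their poses are not given: they have to be found in the camera images.
- tray: Black open photo tray, fixed to the table, outside 161 (its x) x 126 (its y) x 45 mm, inside 155 x 120 mm, walls 3 mm, floor 3 mm thick. Origin under its centre; z up.
- tray_floor (a point): Centre of the tray's inner floor, axes as the tray's.
- stone1: Grey pebble, rounded lump about 31 x 32 x 23 mm, 31 g, origin at its middle (11.5 mm above what it lies flat on). One of the eight already in the tray: six lie together at the tray's -x end and two of the eight ride on top of the others.
- stone2: Grey pebble, rounded lump about 31 x 32 x 23 mm, 31 g, origin at its middle (11.5 mm above what it lies flat on). One of the eight already in the tray: six lie together at the tray's -x end and two of the eight ride on top of the others.
- stone3: Grey pebble, rounded lump about 31 x 32 x 23 mm, 31 g, origin at its middle (11.5 mm above what it lies flat on). One of the eight already in the tray: six lie together at the tray's -x end and two of the eight ride on top of the others.
- stone4: Grey pebble, rounded lump about 31 x 32 x 23 mm, 31 g, origin at its middle (11.5 mm above what it lies flat on). One of the eight already in the tray: six lie together at the tray's -x end and two of the eight ride on top of the others.
- stone5: Grey pebble, rounded lump about 31 x 32 x 23 mm, 31 g, origin at its middle (11.5 mm above what it lies flat on). One of the eight already in the tray: six lie together at the tray's -x end and two of the eight ride on top of the others.
- stone6: Grey pebble, rounded lump about 31 x 32 x 23 mm, 31 g, origin at its middle (11.5 mm above what it lies flat on). One of the eight already in the tray: six lie together at the tray's -x end and two of the eight ride on top of the others.
- stone7: Grey pebble, rounded lump about 31 x 32 x 23 mm, 31 g, origin at its middle (11.5 mm above what it lies flat on). One of the eight already in the tray: six lie together at the tray's -x end and two of the eight ride on top of the others.
- stone8: Grey pebble, rounded lump about 31 x 32 x 23 mm, 31 g, origin at its middle (11.5 mm above what it lies flat on). One of the eight already in the tray: six lie together at the tray's -x end and two of the eight ride on top of the others.
- stone9: Grey pebble, rounded lump about 31 x 32 x 23 mm, 31 g, origin at its middle (11.5 mm above what it lies flat on). It starts in the large dish (may be absent).
- stone10: Grey pebble, rounded lump about 31 x 32 x 23 mm, 31 g, origin at its middle (11.5 mm above what it lies flat on). It starts in the large dish (may be absent).
- stone11: Grey pebble, rounded lump about 31 x 32 x 23 mm, 31 g, origin at its middle (11.5 mm above what it lies flat on). It starts in the large dish (may be absent).
- stone12: Grey pebble, rounded lump about 31 x 32 x 23 mm, 31 g, origin at its middle (11.5 mm above what it lies flat on). It starts in the middle dish (may be absent).
- dish_l: Large round white plastic dish, loose, 40 mm high, floor 4 mm thick, inner radius 62 mm at the floor, 67 mm at the rim (wall 3 mm), with a lip round the rim 9 mm wide (outer radius 76 mm), 8 mm deep, that can be pinched radially from above. Origin under its centre, z up.
- dish_m: Middle-sized round white plastic dish, loose, 50 mm high, floor 4 mm thick, inner radius 47 mm at the floor, 53 mm at the rim (wall 3 mm), with a lip round the rim 9 mm wide (outer radius 62 mm), 8 mm deep, that can be pinched radially from above. Origin under its centre, z up. Nested, its rim stands 14 mm above the rim of the dish around it.
- dish_s: Small round white plastic dish, loose, 58 mm high, floor 4 mm thick, inner radius 31 mm at the floor, 37 mm at the rim (wall 3 mm), with a lip round the rim 9 mm wide (outer radius 46 mm), 8 mm deep, that can be pinched radially from above. Origin under its centre, z up. Nested, its rim stands 12 mm above the rim of the dish around it.
- tamper: Hand tamper, loose, 0.31 to 0.43 kg: flat steel foot plate 90 (its x) x 70 (its y) x 6 mm, with an upright square wooden handle 26 x 26 mm, faces along x and y, from 6 to 96 mm above the underside. Origin at the centre of the plate's underside, z up along the handle. It stands on the rubber mat. Firm presses (10 to 20 N), repeated, work a riding pebble down between the others.
- mat: Rubber mat, the tamper's place, fixed flat on the table, 130 (its x) x 115 (its y) x 3 mm; origin under its centre.
- mat_top (a point): Centre of the mat's upper face.
- lens: Bystander: black camera lens, 68 mm across, 70 mm high, standing loose; origin under its centre.
- bottle: Bystander: white wash bottle, 60 mm across, about 150 mm high, standing loose; origin under its centre.

How it is judged:
By the outcome, as a careful person would: the job done as asked, in the order asked, and still so for the second after the job is handed in, with the robot touching nothing.
Of stone9, stone10, stone11, stone12 only 2 to 4 are there at a start; the rules pass over those that are not, and their reading is None.
At some moment in a run one of dish_s, tamper may be knocked a few centimetres aside while the robot is not near it.
It also fails if it takes over 210 s, if anything falls off the work surface, if the arm or the gripper's body presses on something with over 40 N, if the wrist force passes 120 N, or if a joint passes its speed limit or range.

### The arm

A 6-joint arm with a two-finger parallel gripper is mounted at the origin on the work surface. World frame = base frame: x ahead of the robot, y to its left, z up, the work surface at z = 0. Lengths are in mm, angles in degrees, forces in N, time in s.
With the tool pointing down it reaches from about 300 to 875 mm from the base axis. Payload 6.4 kg.
Tool frame: the origin (TCP) lies midway between the tips of the shut fingers; the grasp point (between the pads) lies 19 mm behind it; z points along the fingers, y is the direction in which the jaws open and shut (so a half turn about z gives the same grasp; the last joint's range is limited). The gripper opens to 85 mm and grips with 20 to 120 N. Pads are 22 mm wide; open, the fingers measure 114 mm over their backs; the gripper's body (76 mm by 85 mm) begins 54 mm behind the grasp point. The pads swing forward as they close: fully open they stand 13 mm farther back than shut.
Start: joints at [-88.826, 10.359, 92.074, -0, 77.567, -11.82], TCP at [129.31, -560.286, 231.288] pointing down, gripper open.
Joint ranges: [-171.53, 171.53], [-51.25, 118.39], [17.06, 147.69], [-65.23, 245.23], [0, 150.52], [-178.68, 178.68]. Speed limits (degrees/s): [147.25, 147.25, 172.46, 180, 180, 180].

### API

Orientations are given as a 3x3 rotation matrix whose columns are the frame's x, y, z axes.
In Python, from station import ctrl, vision, order gives the robot as it stands. The module is installed in compiled form; this text tells all that it offers.
- The arm moves only by the shell command python3 -m creep 'ROWS' [FORCE]. ROWS is JSON, a list of rows, each a list of 7 numbers: the shift along the tool's x, y, z in units of 15 cm (1.0 is 15 cm), then the turn, a rotation vector about the tool's x, y, z in units of 180 degrees (1.0 is 180 degrees), then the opening, from 0 (shut) to 1 (fully open). A call has 1 to 5 rows; each row is the pose to reach, as a shift and turn from the pose commanded when the call began, along the tool's axes at that moment, turning the shorter way round; what a row does not reach only later rows make up. A row lasts 1/12 s, in which the tool goes at most 41.7 mm and 7.16 degrees, less where a joint would pass 70% of its speed; a pose out of reach is approached as far as the arm can. A call with a number of a shift or a turn outside -1 to 1 is refused whole. A call with a gripper value outside its range is refused whole. The fingers move at their own pace and stop on an object; FORCE is the grip in N (left out, the last holds). Time passes only in rows, so rows that repeat a pose let the fingers close. It gives the time, the measured TCP pose, the force and the opening at its end, in the units of the state.
- ctrl.sense(): the state, without advancing time (a new reading comes with each control period).
- vision.read_camera(name): name is "scene" or "side" or "wrist"; returns a dict with "image" (384x512x3 uint8, red, green, blue), "intrinsics" (3x3 intrinsics, pixels), "R" (3x3) and "t" (3): a world point X has camera coordinates R X + t. Camera axes: x right, y down, z forward; pixel columns grow to the right and rows downward; lengths in mm; the calibration is good to about 2 mm. A picture is of the moment at which its call begins. There is no depth.
- order.close_job(): hands the job in, once; it reports no verdict.
The state is a dict: "time_s": time; "qpos": joint angles; "dq": joint speeds; "effort": joint torques, N m; "ee_pos": TCP position; "ee_rot": TCP orientation; "contact_force": force on the tool from outside, world axes, zero at the start; "ft_torque": the same for the moment, N m; "width": finger opening in mm.
Only numpy, scipy, OpenCV 4.12 (cv2) and the standard library are available. Lean on these libraries where they do the work, as an engineer would, in place of code of your own. Each camera call takes 0.05 s, during which the arm holds its last target. There are 200 camera calls.

## Working session

There is one attempt and no reset: what is moved stays moved. The work goes in short steps, Python scripts to look and compute and a shell command to move; the robot and the scene stay as the last step left them, time stands still between calls to the robot, and variables do not carry over. Pictures are saved under pics/ and viewed, about 12 in all and at most 16, crops included, and the job is handed in when it is done.

```bash
mkdir -p pics; cat > h.py <<'E'
import numpy as np, cv2, sys
from station import ctrl, vision, order
def cam(n, save=None):
    c=vision.read_camera(n)
    c={k:np.array(v) for k,v in c.items()}
    if save: cv2.imwrite(f'pics/{save}.png', cv2.cvtColor(c['image'],cv2.COLOR_RGB2BGR))
    return c
def ray(c,u,v,z):
    d=c['R'].T@np.linalg.inv(c['intrinsics'])@np.array([u,v,1.]); o=-c['R'].T@c['t']
    return o+d*(z-o[2])/d[2]
def proj(c,X):
    p=c['intrinsics']@(c['R']@np.array(X,float)+c['t']); return p[:2]/p[2]
E
python3 - <<'E'
from h import *
np.set_printoptions(precision=3,suppress=True)
a=cam('scene');b=cam('side')
im=np.hstack([a['image'],b['image']])
for n,c in(('scene',a),('side',b)):
    cv2.imwrite(f'pics/{n}0.png',cv2.resize(cv2.cvtColor(c['image'],cv2.COLOR_RGB2BGR),(800,600),interpolation=cv2.INTER_CUBIC))
    print(n,-c['R'].T@c['t'],c['R'][2],c['intrinsics'][0])
c=cam('wrist','wrist0');print(-c['R'].T@c['t'],c['R'])
print(ctrl.sense())
E
```

```text
scene [1106.769   -7.872  882.242] [-0.539  0.025 -0.842] [369.124   0.    253.992]
side [ 259.939 -479.782  767.05 ] [ 0.362  0.53  -0.767] [385.653   0.    260.066]
[ 207.362 -541.788  373.081] [[ 0.224 -0.974 -0.001]
 [-0.924 -0.213  0.316]
 [-0.309 -0.07  -0.949]]
{'time_s': 0.15, 'qpos': array([-88.827,  10.393,  92.117,   0.001,  77.57 , -11.819]), 'dq': array([-0.085, -0.163, -0.126,  0.095, -0.157, -0.074]), 'effort': array([  0.001, -44.526, -35.169,  -0.   ,   0.006,   0.   ]), 'ee_pos': array([ 129.297, -559.839,  230.592]), 'ee_rot': array([[ 0.974,  0.225, -0.   ],
       [ 0.225, -0.974,  0.001],
       [ 0.   , -0.001, -1.   ]]), 'contact_force': array([-0.087, -0.12 ,  0.559]), 'ft_torque': array([-0.033, -0.003,  0.003]), 'width': 85.14615587887754}
```

View pics/scene0.png

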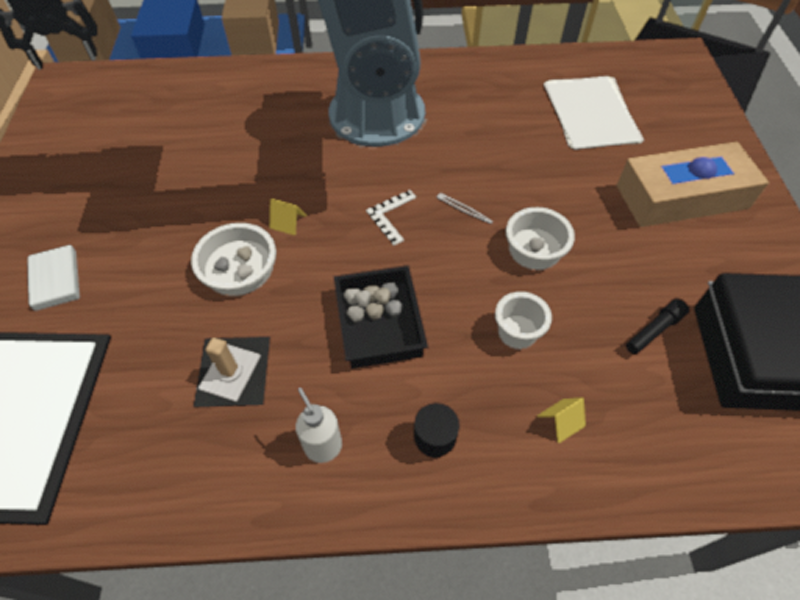

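View pics/side0.png

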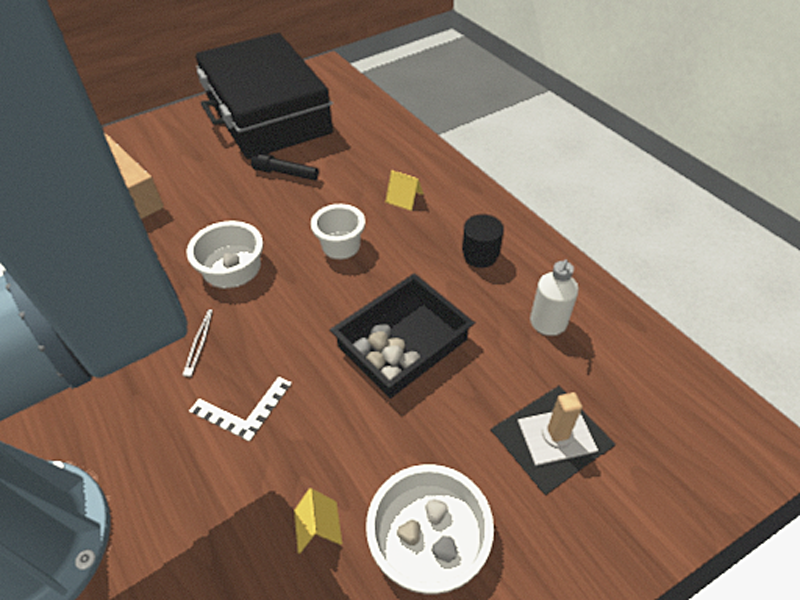

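Four stray pebbles are present: three in the large dish at scene px (234,258) and one in the middle dish at (539,238). The small dish (523,320) is empty. The tray is at (380,315), the tamper on its mat at (230,370), the lens at (437,430) and the bottle at (319,433). Next I measure the positions.

```bash
cat >> h.py <<'E'
from scipy.optimize import least_squares
def circ(c,mask,seed,z,r):
    """rim circle of known radius r at height z, from the white blob next to a seed pixel"""
    cs,_=cv2.findContours(mask,cv2.RETR_EXTERNAL,cv2.CHAIN_APPROX_NONE)
    k=max((q for q in cs if cv2.contourArea(q)>150),key=lambda q:cv2.pointPolygonTest(q,(float(seed[0]),float(seed[1])),True))
    P=np.array([ray(c,p[0][0],p[0][1],z)[:2] for p in k])
    s=least_squares(lambda q:np.hypot(*(P-q[:2]).T)-r,P.mean(0),loss='cauchy',f_scale=1.5)
    return s.x, np.median(abs(s.fun))
def white(c,v=120,s=50):
    h=cv2.cvtColor(c['image'],cv2.COLOR_RGB2HSV); return ((h[...,2]>v)&(h[...,1]<s)).astype(np.uint8)*255
def dark(c,v=60):
    return (c['image'].max(2)<v).astype(np.uint8)*255
def rect(c,mask,seed,z):
    cs,_=cv2.findContours(mask,cv2.RETR_EXTERNAL,cv2.CHAIN_APPROX_NONE)
    k=max((q for q in cs if cv2.contourArea(q)>100),key=lambda q:cv2.pointPolygonTest(q,(float(seed[0]),float(seed[1])),True))
    P=np.float32([ray(c,p[0][0],p[0][1],z)[:2] for p in k])
    return cv2.minAreaRect(P)
E
python3 - <<'E'
from h import *
np.set_printoptions(precision=1,suppress=True)
k=.64
a=cam('scene');b=cam('side')
S={'l':((234,258),(430,530),40,76),'m':((539,238),(226,255),50,62),'s':((523,320),(338,232),58,46)}
for n,(p,q,z,r) in S.items():
    print(n,ray(a,p[0]*k,p[1]*k,z)[:2],*circ(a,white(a),np.array(p)*k,z,r),'|',*circ(b,white(b),np.array(q)*k,z,r))
print('tray',rect(a,dark(a),(390*k,335*k),45),rect(b,dark(b),(430*k,320*k),45))
print('mat',rect(a,dark(a),(205*k,395*k),3),rect(b,dark(b),(505*k,435*k),3))
print('plate',rect(a,white(a,140,40),(215*k,380*k),9),rect(b,white(b,140,40),(540*k,450*k),9))
print('handle top',ray(a,216*k,344*k,99),ray(b,569*k,401*k,99))
print('lens',ray(a,437*k,418*k,70),ray(b,483*k,228*k,70),'bottle',ray(a,313*k,415*k,130),ray(b,563*k,268*k,150))
for n,p,q,z in (('r1',(244,253),(437,513),15),('r2',(222,264),(445,548),15),('r3',(246,270),(410,532),15),('m',(537,243),(231,260),15)):
    print(n,ray(a,p[0]*k,p[1]*k,z),ray(b,q[0]*k,q[1]*k,z))
E
```

```text
l [ 439.  -276.8] [ 430.8 -278.9] 1.1415241774711404 | [ 427.6 -279.8] 0.417764736593611
m [432.7 288.5] [419.5 291.9] 1.0016129824395463 | [415.7 291. ] 1.2662438984874136
s [613.1 225.9] [602.4 227.2] 0.6972189889149476 | [598.7 225.9] 1.7050465206610035
tray ((580.2201538085938, -15.133171081542969), (187.45701599121094, 135.66958618164062), 7.164502143859863) ((564.1849365234375, -24.250343322753906), (180.46994018554688, 150.8898468017578), 7.1726155281066895)
mat ((650.902099609375, -266.88018798828125), (110.69764709472656, 126.74085998535156), 87.13626098632812) ((651.3543090820312, -268.9354553222656), (113.75004577636719, 118.83708953857422), 88.37445068359375)
plate ((654.9716796875, -270.6612854003906), (71.32904052734375, 90.2816390991211), 67.99295806884766) ((652.225830078125, -271.3277587890625), (70.58232116699219, 91.1306381225586), 68.16455078125)
handle top [ 653.8 -269.4   99. ] [ 651.2 -271.3   99. ]
lens [783.   65.2  70. ] [786.3  60.9  70. ] bottle [ 792.9 -111.4  130. ] [ 765.9 -128.2  150. ]
r1 [ 408.2 -266.8   15. ] [ 449.6 -267.3   15. ]
r2 [ 432.2 -306.    15. ] [ 432.1 -307.3   15. ]
r3 [ 448.9 -259.5   15. ] [ 408.2 -267.4   15. ]
m [416.5 294.8  15. ] [419.4 290.5  15. ]
```

```bash
python3 -m creep '[[0.79,-0.458,0,0,0,0,0.55],[0.79,-0.458,0,0,0,0,0.55],[0.79,-0.458,0,0,0,0,0.55],[0.79,-0.458,0,0,0,0,0.55]]'
python3 -m creep '[[0.79,-0.458,0,0,0,0,0.55],[0.79,-0.458,0,0,0,0,0.55],[0.79,-0.458,0,0,0,0,0.55],[0.79,-0.458,0,0,0,0,0.55]]'
python3 -m creep '[[0.79,-0.458,0,0,0,-0.133,0.55],[0.79,-0.458,0,0,0,-0.133,0.55],[0.79,-0.458,0,0,0,-0.133,0.55],[0.79,-0.458,0,0,0,-0.133,0.55],[0.79,-0.458,0,0,0,-0.133,0.55]]'
python3 - <<'E'
from h import *
np.set_printoptions(precision=3,suppress=True)
c=cam('wrist','w1'); s=ctrl.sense(); print(s['ee_pos'],s['ee_rot'],s['width'],s['time_s'],s['qpos'])
E
```

```text
time_s: 0.58
ee_pos: [232.4, -462.9, 230.9]
ee_rot: [[0.974, 0.228, 0.001], [0.228, -0.974, 0.002], [0.002, -0.002, -1.0]]
contact_force: [0.6, -0.6, 0.0]
width: 47.1
time_s: 0.92
ee_pos: [332.2, -369.6, 231.3]
ee_rot: [[0.974, 0.228, 0.001], [0.228, -0.974, 0.001], [0.002, -0.001, -1.0]]
contact_force: [-0.4, 0.9, 0.1]
width: 47.0
time_s: 1.33
ee_pos: [431.1, -277.7, 231.3]
ee_rot: [[0.796, 0.606, 0.0], [0.606, -0.796, 0.0], [0.0, 0.0, -1.0]]
contact_force: [0.1, -0.0, 0.4]
width: 47.2
[ 429.879 -279.065  231.193] [[ 0.798  0.602 -0.   ]
 [ 0.602 -0.798 -0.   ]
 [-0.001  0.    -1.   ]] 46.88078582290428 1.3833 [-46.257   2.309 100.942  -0.035  76.753   6.702]
```

View pics/w1.png

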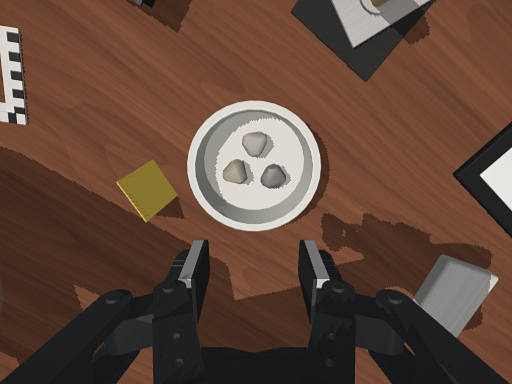

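The wrist view shows the large dish at px (254,165) with pebbles at (256,143), (235,171) and (274,177). The fingers are clear of it.

```bash
cat >> h.py <<'E'
def to(p,yaw_jaw=None):
    """shift in tool units to world point p (TCP), and turn about tool z (units) to bring jaws to a world angle"""
    s=ctrl.sense(); R=s['ee_rot']; d=R.T@(np.array(p,float)-s['ee_pos'])/150
    t=None
    if yaw_jaw is not None:
        a=np.degrees(np.arctan2(R[1,1],R[0,1])); t=((yaw_jaw-a+90)%180-90)/-180
    print('TCP',s['ee_pos'].round(1),'-> shift',d.round(3),'turn',t if t is None else round(t,3),'w',round(s['width'],1),'F',s['contact_force'].round(1),'t',round(s['time_s'],1),'j6',s['qpos'][5].round(0))
E
python3 - <<'E'
from h import *
np.set_printoptions(precision=1,suppress=True)
c=cam('wrist')
for u,v in((256,143),(235,171),(274,177)): print(ray(c,u,v,17))
to((429,-279,231))
p=ray(c,256,143,17); to((p[0],p[1],8),-53)
E
```

```text
[ 449.5 -267.1   17. ]
[ 406.9 -267.2   17. ]
[ 429.6 -309.9   17. ]
TCP [ 429.1 -279.9  231.2] -> shift [ 0. -0.  0.] turn None w 47.2 F [-0.8  0.8  0.2] t 1.4 j6 7.0
TCP [ 429.1 -279.9  231.2] -> shift [0.2 0.  1.5] turn -0.0 w 47.2 F [-0.8  0.8  0.2] t 1.4 j6 7.0
```

```bash
sed -i "s/d.round(3)/[round(float(x),3) for x in d]/" h.py
python3 -m creep '[[0.15,0.011,0.25,0,0,0,0.55],[0.15,0.011,0.5,0,0,0,0.55],[0.15,0.011,0.75,0,0,0,0.55],[0.15,0.011,0.95,0,0,0,0.55],[0.15,0.011,0.95,0,0,0,0.55]]' 
python3 -m creep '[[0,0,0.2,0,0,0,0.55],[0,0,0.4,0,0,0,0.55],[0,0,0.53,0,0,0,0.55],[0,0,0.53,0,0,0,0.55]]' 30
python3 -m creep '[[0,0,0,0,0,0,0],[0,0,0,0,0,0,0],[0,0,0,0,0,0,0],[0,0,0,0,0,0,0],[0,0,0,0,0,0,0]]' 30
python3 -m creep '[[0,0,-0.25,0,0,0,0],[0,0,-0.5,0,0,0,0],[0,0,-0.75,0,0,0,0],[0,0,-1,0,0,0,0],[0,0,-1,0,0,0,0]]' 30
```

```text
time_s: 1.85
ee_pos: [443.4, -265.5, 82.5]
ee_rot: [[0.802, 0.598, -0.009], [0.598, -0.802, 0.008], [-0.003, -0.012, -1.0]]
contact_force: [-1.2, 1.1, -0.7]
width: 46.8
time_s: 2.18
ee_pos: [445.8, -267.2, 7.1]
ee_rot: [[0.801, 0.599, -0.004], [0.599, -0.801, 0.004], [-0.001, -0.005, -1.0]]
contact_force: [-1.3, 0.2, -0.9]
width: 47.0
time_s: 2.6
ee_pos: [449.3, -268.3, 10.9]
ee_rot: [[0.799, 0.601, 0.002], [0.601, -0.799, -0.002], [0.0, 0.003, -1.0]]
contact_force: [0.4, -0.4, 4.0]
width: 29.0
time_s: 3.02
ee_pos: [452.2, -270.6, 168.2]
ee_rot: [[0.799, 0.601, 0.01], [0.601, -0.799, -0.01], [0.002, 0.014, -1.0]]
contact_force: [1.9, -1.1, -0.9]
width: 29.0
```

```bash
python3 -m creep '[[0.4,-0.23,-0.2,0,0,0,0],[0.8,-0.45,-0.21,0,0,0,0],[0.8,-0.45,-0.21,0,0,0,0],[0.8,-0.45,-0.21,0,0,0,0],[0.8,-0.45,-0.21,0,0,0,0]]' 
python3 -m creep '[[0.8,-0.45,-0.21,0,0,0.167,0],[0.8,-0.45,-0.21,0,0,0.167,0],[0.8,-0.45,-0.21,0,0,0.167,0],[0.8,-0.45,-0.21,0,0,0.167,0],[0.8,-0.45,-0.21,0,0,0.167,0]]'
python3 - <<'E'
from h import *
c=cam('wrist');cv2.imwrite('pics/w2.png',cv2.resize(cv2.cvtColor(c['image'],cv2.COLOR_RGB2BGR),(800,600),interpolation=cv2.INTER_CUBIC))
np.savez('w2.npz',**c); s=ctrl.sense(); print(s['ee_pos'],s['ee_rot'].round(3))
E
```

```text
time_s: 3.43
ee_pos: [505.3, -137.9, 192.1]
ee_rot: [[0.797, 0.605, 0.003], [0.605, -0.797, -0.0], [0.002, 0.002, -1.0]]
contact_force: [-0.3, -0.2, 0.5]
width: 29.0
time_s: 3.85
ee_pos: [561.0, -11.8, 224.0]
ee_rot: [[0.993, 0.117, 0.004], [0.117, -0.993, 0.001], [0.004, -0.0, -1.0]]
contact_force: [-1.3, -0.7, -0.6]
width: 29.7
[560.02305055 -13.70023771 223.13412389] [[ 0.993  0.116  0.002]
 [ 0.116 -0.993 -0.   ]
 [ 0.002  0.001 -1.   ]]
```

View pics/w2.png

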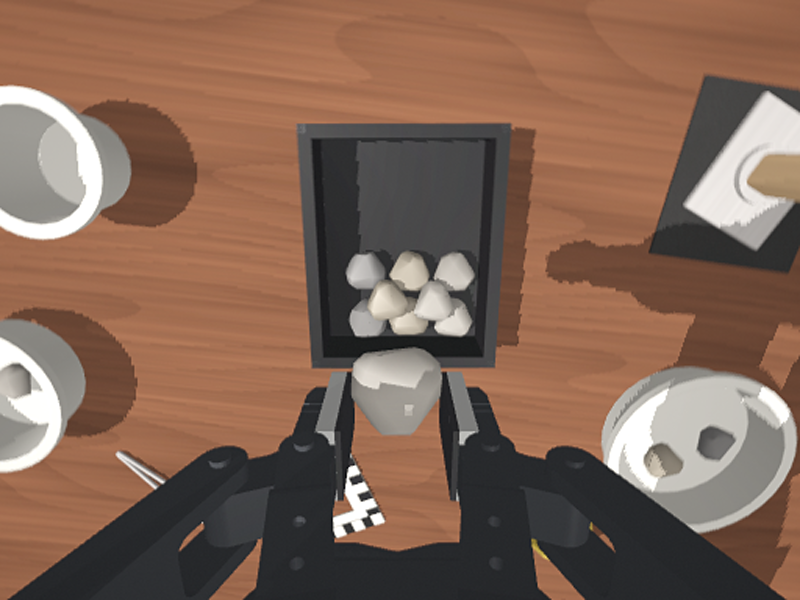

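```bash
python3 - <<'E'
from h import *
c=dict(np.load('w2.npz'));k=.64
P=[ray(c,u*k,v*k,45)[:2] for u,v in((299,125),(511,124),(494,367),(312,367))]
for p in P: print(p.round(1))
m=np.mean(P,0); x=(P[0]+P[1]-P[2]-P[3]); print('c',m,'yaw',np.degrees(np.arctan2(x[1],x[0])),np.linalg.norm(x)/2,np.linalg.norm(P[0]-P[1]),np.linalg.norm(P[2]-P[3]))
x/=np.linalg.norm(x); y=np.array([-x[1],x[0]])
for u,v,z in((366,270,15),(409,270,15),(455,270,15),(368,318,15),(409,316,15),(454,318,15),(388,299,34),(434,300,34)):
    p=ray(c,u*k,v*k,z)[:2]-m; print((p@x).round(1),(p@y).round(1))
E
```

```text
[645.3  60.7]
[661.7 -74.1]
[491.1 -94.4]
[475.2  42. ]
c [568.31894594 -16.44012892] yaw 6.535846408903389 171.4533289474729 135.76312210409702 137.30138354366258
-18.1 28.6
-18.0 -4.5
-18.0 -40.0
-57.5 27.7
-55.7 -5.0
-57.3 -40.8
-35.4 11.4
-36.1 -22.8
```

```bash
python3 -m creep '[[0.25,0.027,0.2,0,0,0,0],[0.45,0.027,0.4,0,0,0,0],[0.45,0.027,0.6,0,0,0,0],[0.45,0.027,0.8,0,0,0,0],[0.45,0.027,0.8,0,0,0,0]]' 
python3 - <<'E'
from h import *
to((628,-9.6,13),-83.5)
E
```

```text
time_s: 4.32
ee_pos: [621.3, -11.6, 94.4]
ee_rot: [[0.993, 0.12, -0.013], [0.12, -0.993, 0.002], [-0.013, -0.004, -1.0]]
contact_force: [-2.3, 0.3, -1.9]
width: 29.1
TCP [621.3 -11.6  94.4] -> shift [0.053, -0.006, 0.542] turn 0.002 w 29.1 F [-2.3  0.3 -1.9] t 4.3 j6 71.0
```

```bash
python3 -m creep '[[0.02,0,0.2,0,0,0,0],[0.02,0,0.4,0,0,0,0],[0.02,0,0.5,0,0,0,0],[0.02,0,0.55,0,0,0,0],[0.02,0,0.55,0,0,0,0]]' 
python3 -m creep '[[0,0,0,0,0,0,0],[0,0,0,0,0,0,0],[0,0,0,0,0,0,0.55],[0,0,0,0,0,0,0.55],[0,0,0,0,0,0,0.55]]' 
python3 -m creep '[[0,0,-0.2,0,0,0,0.55],[0,0,-0.5,0,0,0,0.55],[0,0,-0.75,0,0,0,0.55],[0,0,-1,0,0,0,0.55],[0,0,-1,0,0,0,0.55]]' 
python3 - <<'E'
from h import *
# next: stone C (jaws 30 deg)
to((430,-308,170),30)
E
```

```text
time_s: 4.73
ee_pos: [628.5, -11.6, 19.2]
ee_rot: [[0.993, 0.12, -0.002], [0.12, -0.993, 0.0], [-0.002, -0.001, -1.0]]
contact_force: [-1.0, -1.0, 0.1]
width: 29.1
time_s: 5.15
ee_pos: [630.2, -10.9, 20.9]
ee_rot: [[0.993, 0.12, 0.002], [0.12, -0.993, -0.0], [0.002, 0.001, -1.0]]
contact_force: [-0.1, 0.5, 0.7]
width: 47.1
time_s: 5.57
ee_pos: [634.8, -11.6, 180.2]
ee_rot: [[0.993, 0.12, 0.015], [0.12, -0.993, -0.003], [0.015, 0.005, -1.0]]
contact_force: [1.1, 0.4, 1.4]
width: 46.9
TCP [634.8 -11.6 180.2] -> shift [-1.594, 1.797, 0.053] turn 0.372 w 46.9 F [1.1 0.4 1.4] t 5.6 j6 71.0
```

```bash
python3 -m creep '[[-0.8,0.9,0.05,0,0,0,0.55],[-0.8,0.9,0.05,0,0,0,0.55],[-0.8,0.9,0.05,0,0,0,0.55],[-0.8,0.9,0.05,0,0,0,0.55],[-0.8,0.9,0.05,0,0,0,0.55]]' 
python3 -m creep '[[-0.8,0.9,0,0,0,0.19,0.55],[-0.8,0.9,0,0,0,0.19,0.55],[-0.8,0.9,0,0,0,0.19,0.55],[-0.8,0.9,0,0,0,0.19,0.55],[-0.8,0.9,0,0,0,0.19,0.55]]' 
python3 -m creep '[[0,0,0,0,0,0.18,0.55],[0,0,0.1,0,0,0.18,0.55],[0,0,0.2,0,0,0.18,0.55],[0,0,0.3,0,0,0.18,0.55],[0,0,0.3,0,0,0.18,0.55]]' 
python3 - <<'E'
from h import *
c=cam('wrist','w3')
h=cv2.cvtColor(c['image'],cv2.COLOR_RGB2HSV); print(c['image'].shape)
to((430,-308,14),30)
E
```

```text
time_s: 5.98
ee_pos: [523.9, -162.5, 162.2]
ee_rot: [[0.993, 0.117, -0.001], [0.117, -0.993, -0.001], [-0.001, 0.001, -1.0]]
contact_force: [0.7, -0.1, 0.1]
width: 47.1
time_s: 6.4
ee_pos: [421.0, -311.6, 162.8]
ee_rot: [[0.884, -0.467, -0.0], [-0.467, -0.884, -0.002], [0.001, 0.002, -1.0]]
contact_force: [1.0, -0.6, 0.7]
width: 47.0
time_s: 6.82
ee_pos: [422.1, -306.1, 114.5]
ee_rot: [[0.498, -0.867, -0.003], [-0.867, -0.498, 0.003], [-0.004, 0.001, -1.0]]
contact_force: [-0.9, 0.4, 0.4]
width: 47.3
(384, 512, 3)
TCP [ 422.6 -306.6  115.6] -> shift [0.035, -0.038, 0.677] turn -0.001 w 46.9 F [-0.   0.3  0.8] t 6.9 j6 101.0
```

View pics/w3.png

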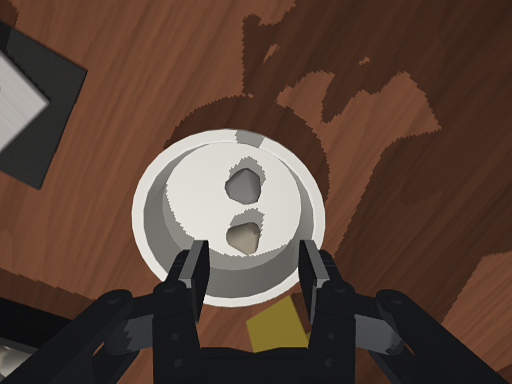

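The wrist view shows pebble C (dark) at px (243,186) and pebble B at (243,238). The jaws are square to the line between them.

```bash
python3 - <<'E'
from h import *
c=cam('wrist')
for u,v in((243,186),(243,238)):
    p=ray(c,u,v,16); print(p.round(1)); to((p[0],p[1],13),30)
E
```

```text
[ 432.1 -307.7   16. ]
TCP [ 423.2 -307.2  116.7] -> shift [0.034, -0.05, 0.691] turn 0.001 w 46.8 F [ 0.1 -0.4  0.5] t 6.9 j6 101.0
[ 408.4 -265.3   16. ]
TCP [ 423.2 -307.2  116.7] -> shift [-0.29, -0.056, 0.691] turn 0.001 w 46.8 F [ 0.1 -0.4  0.5] t 6.9 j6 101.0
```

```bash
python3 -m creep '[[0.034,-0.05,0.2,0,0,0,0.55],[0.034,-0.05,0.4,0,0,0,0.55],[0.034,-0.05,0.6,0,0,0,0.55],[0.034,-0.05,0.69,0,0,0,0.55],[0.034,-0.05,0.69,0,0,0,0.55]]' 
python3 -m creep '[[0,0,0,0,0,0,0],[0,0,0,0,0,0,0],[0,0,0,0,0,0,0],[0,0,0,0,0,0,0],[0,0,0,0,0,0,0]]' 30
python3 -m creep '[[0,0,-0.25,0,0,0,0],[0,0,-0.5,0,0,0,0],[0,0,-0.75,0,0,0,0],[0,0,-1,0,0,0,0],[0,0,-1,0,0,0,0]]'
python3 -m creep '[[-0.464,-0.71,0,0,0,0,0],[-0.464,-0.71,0,0,0,0,0],[-0.464,-0.71,0,0,0,0,0],[-0.464,-0.71,0,0,0,0,0]]'
python3 -m creep '[[-0.464,-0.71,0,0,0,0,0],[-0.464,-0.71,0,0,0,0,0],[-0.464,-0.71,0,0,0,0,0],[-0.464,-0.71,0,0,0,0,0]]'
python3 -m creep '[[-0.464,-0.71,0,0,0,0.131,0],[-0.464,-0.71,0,0,0,0.131,0],[-0.464,-0.71,0,0,0,0.131,0],[-0.464,-0.71,0,0,0,0.131,0],[-0.464,-0.71,0,0,0,0.131,0]]'
python3 - <<'E'
from h import *
to((605,32.1,14),6.5)
E
```

```text
time_s: 7.33
ee_pos: [431.0, -306.3, 10.9]
ee_rot: [[0.506, -0.862, -0.004], [-0.862, -0.506, 0.004], [-0.005, 0.001, -1.0]]
contact_force: [-0.5, -0.1, 0.2]
width: 47.4
time_s: 7.75
ee_pos: [433.3, -308.9, 15.0]
ee_rot: [[0.504, -0.863, 0.002], [-0.863, -0.504, -0.002], [0.002, -0.0, -1.0]]
contact_force: [0.3, -0.3, 1.8]
width: 28.1
time_s: 8.17
ee_pos: [436.2, -311.9, 172.8]
ee_rot: [[0.504, -0.863, 0.01], [-0.863, -0.505, -0.011], [0.014, -0.003, -1.0]]
contact_force: [1.6, -1.5, 0.9]
width: 27.9
time_s: 8.5
ee_pos: [491.5, -188.8, 164.2]
ee_rot: [[0.508, -0.861, 0.002], [-0.861, -0.508, 0.002], [-0.001, -0.003, -1.0]]
contact_force: [-0.3, -0.5, -0.6]
width: 28.0
time_s: 8.83
ee_pos: [548.5, -75.1, 164.3]
ee_rot: [[0.509, -0.861, 0.002], [-0.861, -0.509, 0.002], [-0.001, -0.003, -1.0]]
contact_force: [-0.7, -0.6, -0.8]
width: 27.8
time_s: 9.25
ee_pos: [604.2, 35.7, 163.9]
ee_rot: [[0.118, -0.993, 0.001], [-0.993, -0.118, 0.0], [-0.0, -0.001, -1.0]]
contact_force: [-0.8, -0.3, 0.4]
width: 28.0
TCP [604.2  35.7 163.9] -> shift [0.025, -0.001, 1.0] turn 0.001 w 28.0 F [-0.8 -0.3  0.4] t 9.2 j6 165.0
```

```bash
python3 -m creep '[[0.02,0,0.25,0,0,0,0],[0.02,0,0.5,0,0,0,0],[0.02,0,0.75,0,0,0,0],[0.02,0,0.97,0,0,0,0],[0.02,0,0.97,0,0,0,0]]' 
python3 -m creep '[[0,0,0,0,0,0,0],[0,0,0,0,0,0,0.46],[0,0,0,0,0,0,0.46],[0,0,0,0,0,0,0.46]]' 
python3 -m creep '[[0,0,-0.25,0,0,0,0.46],[0,0,-0.3,0,0,0,0],[0,0.2,-0.3,0,0,0,0],[0,0.2,-0.3,0,0,0,0],[0,0.2,-0.3,0,0,0,0]]' 
python3 -m creep '[[0,0,0,0,0,0,0],[0,0,0.15,0,0,0,0],[0,0,0.26,0,0,0,0],[0,0,0.26,0,0,0,0]]' 
python3 -m creep '[[0,-0.04,0,0,0,0,0],[0,-0.08,0,0,0,0,0],[0,-0.12,0,0,0,0,0],[0,-0.125,0,0,0,0,0],[0,-0.125,0,0,0,0,0]]'
python3 -m creep '[[0,0.03,0,0,0,0,0],[0,0.03,-0.3,0,0,0,0],[0,0.03,-0.6,0,0,0,0],[0,0.03,-0.85,0,0,0,0],[0,0.03,-0.85,0,0,0,0]]' 
python3 - <<'E'
from h import *
c=cam('side','s1');c=cam('scene')
s=ctrl.sense()['ee_pos']; to((408,-265,s[2]),30)
E
```

```text
time_s: 9.67
ee_pos: [597.8, 29.4, 11.4]
ee_rot: [[0.117, -0.993, -0.012], [-0.993, -0.117, 0.001], [-0.003, 0.012, -1.0]]
contact_force: [-2.0, 0.7, -0.5]
width: 28.0
time_s: 10.0
ee_pos: [605.7, 29.7, 21.2]
ee_rot: [[0.117, -0.993, 0.005], [-0.993, -0.117, -0.001], [0.001, -0.005, -1.0]]
contact_force: [0.2, 0.0, -0.5]
width: 39.5
time_s: 10.42
ee_pos: [573.5, 26.8, 64.7]
ee_rot: [[0.117, -0.993, 0.002], [-0.993, -0.117, -0.0], [0.0, -0.001, -1.0]]
contact_force: [0.0, -0.2, -0.3]
width: 0.1
time_s: 10.75
ee_pos: [572.5, 27.0, 21.8]
ee_rot: [[0.117, -0.993, -0.004], [-0.993, -0.117, 0.001], [-0.001, 0.004, -1.0]]
contact_force: [-1.0, -0.1, -0.1]
width: 0.6
time_s: 11.17
ee_pos: [594.0, 28.8, 25.4]
ee_rot: [[0.117, -0.993, 0.002], [-0.993, -0.117, -0.0], [0.001, -0.002, -1.0]]
contact_force: [-1.2, -0.2, 3.2]
width: 0.2
time_s: 11.58
ee_pos: [592.5, 27.8, 160.8]
ee_rot: [[0.117, -0.993, 0.013], [-0.993, -0.117, -0.002], [0.004, -0.013, -1.0]]
contact_force: [2.3, -1.0, 1.5]
width: -0.3
TCP [589.4  28.2 154.8] -> shift [1.8, 1.429, -0.005] turn -0.129 w -0.5 F [ 0.5  0.2 -0.5] t 11.7 j6 165.0
```

```bash
python3 -m creep '[[0.9,0.71,0,0,0,0,0.52],[0.9,0.71,0,0,0,0,0.52],[0.9,0.71,0,0,0,0,0.52],[0.9,0.71,0,0,0,0,0.52],[0.9,0.71,0,0,0,0,0.52]]' 
python3 -m creep '[[0.9,0.71,0,0,0,-0.2,0.52],[0.9,0.71,0,0,0,-0.2,0.52],[0.9,0.71,0,0,0,-0.2,0.52],[0.9,0.71,0,0,0,-0.2,0.52],[0.9,0.71,0.1,0,0,-0.2,0.52]]' 
python3 -m creep '[[0,0,0,0,0,0,0.52],[0,0,0,0,0,0,0.52]]'
python3 - <<'E'
from h import *
c=cam('wrist','w4')
p=proj(c,(408,-265,16)); print(p)
# stone: non-white blob inside the dish floor near there
m=cv2.bitwise_not(white(c,150,30)); x,y=p.astype(int)
cv2.imwrite('pics/w4c.png',cv2.cvtColor(c['image'],cv2.COLOR_RGB2BGR)[max(0,y-110):y+110,max(0,x-140):x+140])
to((408,-265,13))
E
```

```text
time_s: 12.1
ee_pos: [493.5, -121.7, 149.4]
ee_rot: [[0.113, -0.994, -0.005], [-0.994, -0.113, 0.0], [-0.001, 0.005, -1.0]]
contact_force: [0.3, -1.1, -0.7]
width: 44.2
time_s: 12.52
ee_pos: [407.0, -266.9, 137.4]
ee_rot: [[0.629, -0.777, 0.001], [-0.777, -0.629, -0.002], [0.002, 0.0, -1.0]]
contact_force: [1.3, -0.5, -0.2]
width: 44.4
time_s: 12.68
ee_pos: [405.8, -264.2, 134.4]
ee_rot: [[0.622, -0.783, -0.003], [-0.783, -0.622, 0.004], [-0.005, 0.0, -1.0]]
contact_force: [0.7, -0.1, 1.0]
width: 44.4
[250.97427718 183.23779962]
TCP [ 406.8 -263.7  135.1] -> shift [0.015, -0.001, 0.814] turn None w 44.3 F [ 0.2  0.1 -1.2] t 12.7 j6 94.0
```

View pics/w4.png

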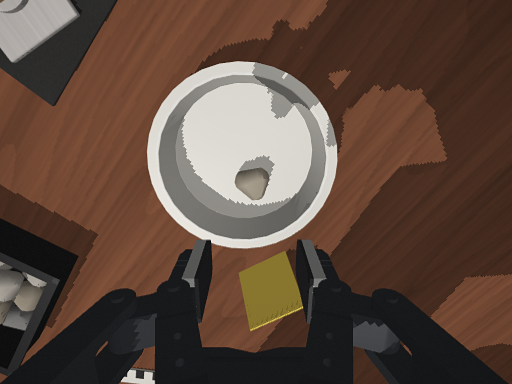

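The last pebble in the dish is at px (252,183), within 1 px of where I predicted it.

```bash
python3 -m creep '[[0.015,0,0.2,0,0,0,0.52],[0.015,0,0.45,0,0,0,0.52],[0.015,0,0.7,0,0,0,0.52],[0.015,0,0.8,0,0,0,0.52],[0.015,0,0.8,0,0,0,0.52]]' 
python3 -m creep '[[0,0,0,0,0,0,0],[0,0,0,0,0,0,0],[0,0,0,0,0,0,0],[0,0,0,0,0,0,0],[0,0,0,0,0,0,0]]' 30
python3 -m creep '[[0,0,-0.25,0,0,0,0],[0,0,-0.5,0,0,0,0],[0,0,-0.75,0,0,0,0],[0,0,-1,0,0,0,0],[0,0,-1,0,0,0,0]]'
python3 -m creep '[[-0.119,-0.976,0,0,0,0,0],[-0.119,-0.976,0,0,0,0,0],[-0.119,-0.976,0,0,0,0,0],[-0.119,-0.976,0,0,0,0,0],[-0.119,-0.976,0,0,0,0,0]]'
python3 -m creep '[[-0.119,-0.976,0,0,0,0.178,0],[-0.119,-0.976,0,0,0,0.178,0],[-0.119,-0.976,0,0,0,0.178,0],[-0.119,-0.976,0,0,0,0.178,0],[-0.119,-0.976,0,0,0,0.178,0]]'
python3 -m creep '[[0,0,0,0,0,0,0],[0,0,0,0,0,0,0]]'
python3 - <<'E'
from h import *
to((615,-55.3,16),6.5)
c=cam('wrist');cv2.imwrite('pics/w5.png',cv2.resize(cv2.cvtColor(c['image'],cv2.COLOR_RGB2BGR),(800,600),interpolation=cv2.INTER_CUBIC))
np.savez('w5.npz',**c)
E
```

```text
time_s: 13.15
ee_pos: [407.1, -262.1, 12.6]
ee_rot: [[0.626, -0.78, -0.006], [-0.78, -0.626, 0.007], [-0.009, 0.0, -1.0]]
contact_force: [-0.4, 0.5, 0.7]
width: 44.3
time_s: 13.57
ee_pos: [410.1, -267.0, 18.1]
ee_rot: [[0.626, -0.78, 0.002], [-0.78, -0.626, -0.002], [0.003, -0.0, -1.0]]
contact_force: [-0.8, 0.5, -0.3]
width: 27.2
time_s: 13.98
ee_pos: [412.9, -270.0, 175.5]
ee_rot: [[0.626, -0.78, 0.01], [-0.78, -0.626, -0.011], [0.015, -0.001, -1.0]]
contact_force: [1.2, -1.5, -0.2]
width: 26.9
time_s: 14.4
ee_pos: [515.0, -157.7, 167.5]
ee_rot: [[0.629, -0.778, 0.003], [-0.778, -0.629, 0.0], [0.001, -0.002, -1.0]]
contact_force: [-0.1, -0.8, 0.0]
width: 27.1
time_s: 14.82
ee_pos: [618.3, -51.8, 167.3]
ee_rot: [[0.114, -0.994, 0.003], [-0.994, -0.114, 0.001], [-0.001, -0.003, -1.0]]
contact_force: [-0.6, 0.1, -0.7]
width: 27.3
time_s: 14.98
ee_pos: [615.0, -55.7, 166.7]
ee_rot: [[0.119, -0.993, -0.001], [-0.993, -0.119, -0.0], [0.0, 0.001, -1.0]]
contact_force: [-0.3, 0.8, -0.2]
width: 27.5
TCP [615.  -55.7 166.7] -> shift [-0.003, -0.001, 1.004] turn 0.002 w 27.5 F [-0.3  0.8 -0.2] t 15.0 j6 157.0
```

View pics/w5.png

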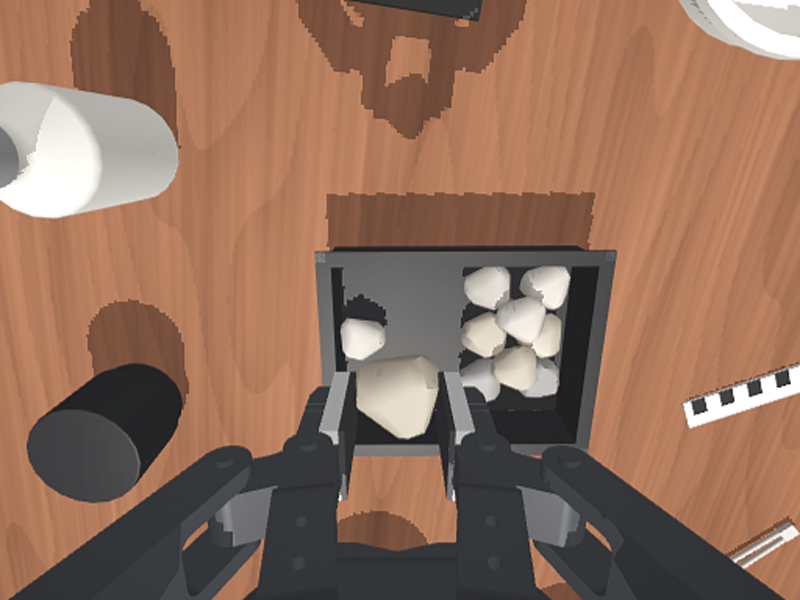

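The tray view has world +x to the left. One pebble is at px (361,340), the two riders are at about (522,320) and (517,367), and the corner at upper left is free for the pebble in hand.

```bash
python3 -m creep '[[0,0,0.25,0,0,0,0],[0,0,0.5,0,0,0,0],[0,0,0.75,0,0,0,0],[0,0,0.95,0,0,0,0],[0,0,0.99,0,0,0,0]]' 
python3 -m creep '[[0,0,0,0,0,0,0],[0,0,0,0,0,0,0.46],[0,0,0,0,0,0,0.46],[0,0,0,0,0,0,0.46]]' 
python3 -m creep '[[0,0,-0.25,0,0,0,0.46],[0,0,-0.3,0,0,0,0],[0,0.2,-0.3,0,0,0,0],[0,0.2,-0.3,0,0,0,0],[0,0.2,-0.3,0,0,0,0]]' 
python3 -m creep '[[0,0,0,0,0,0,0],[0,0,0.15,0,0,0,0],[0,0,0.26,0,0,0,0],[0,0,0.26,0,0,0,0]]' 
python3 -m creep '[[0,-0.04,0,0,0,0,0],[0,-0.08,0,0,0,0,0],[0,-0.12,0,0,0,0,0],[0,-0.125,0,0,0,0,0],[0,-0.125,0,0,0,0,0]]'
python3 -m creep '[[0,0.03,0,0,0,0,0],[0,0.03,-0.3,0,0,0,0],[0,0.03,-0.6,0,0,0,0],[0,0.03,-0.85,0,0,0,0],[0,0.03,-0.85,0,0,0,0]]' 
python3 - <<'E'
from h import *
s=ctrl.sense()['ee_pos']; to((418,292,s[2]),6.5)
E
```

```text
time_s: 15.45
ee_pos: [611.1, -55.6, 13.5]
ee_rot: [[0.116, -0.993, -0.008], [-0.993, -0.116, 0.002], [-0.003, 0.008, -1.0]]
contact_force: [-6.4, 0.7, 11.1]
width: 27.4
time_s: 15.78
ee_pos: [617.0, -56.1, 20.6]
ee_rot: [[0.116, -0.993, 0.004], [-0.993, -0.116, -0.001], [0.002, -0.004, -1.0]]
contact_force: [0.1, -0.3, -0.7]
width: 39.3
time_s: 16.2
ee_pos: [585.2, -58.9, 64.5]
ee_rot: [[0.116, -0.993, 0.001], [-0.993, -0.116, -0.0], [0.001, -0.001, -1.0]]
contact_force: [0.5, -0.1, 0.2]
width: 0.4
time_s: 16.53
ee_pos: [584.2, -58.3, 21.5]
ee_rot: [[0.117, -0.993, -0.004], [-0.993, -0.117, 0.001], [-0.002, 0.004, -1.0]]
contact_force: [-0.4, 0.3, -0.8]
width: 0.4
time_s: 16.95
ee_pos: [605.7, -56.8, 25.3]
ee_rot: [[0.117, -0.993, 0.002], [-0.993, -0.117, -0.001], [0.001, -0.002, -1.0]]
contact_force: [-0.1, 0.0, -0.6]
width: 0.1
time_s: 17.37
ee_pos: [604.3, -58.5, 161.1]
ee_rot: [[0.117, -0.993, 0.013], [-0.993, -0.117, -0.004], [0.006, -0.013, -1.0]]
contact_force: [2.4, -1.3, 1.4]
width: 0.2
TCP [604.3 -58.5 161.1] -> shift [-2.466, 0.961, -0.026] turn 0.001 w 0.2 F [ 2.4 -1.3  1.4] t 17.4 j6 157.0
```

```bash
python3 -m creep '[[0,0,0,0,0,-0.2,0.5],[0,0,0,0,0,-0.2,0.5],[0,0,0,0,0,-0.2,0.5],[0,0,0,0,0,-0.2,0.5],[0,0,0,0,0,-0.2,0.5]]' 
python3 -m creep '[[0,0,0,0,0,-0.2,0.5],[0,0,0,0,0,-0.2,0.5],[0,0,0,0,0,-0.2,0.5],[0,0,0,0,0,-0.2,0.5],[0,0,0,0,0,-0.2,0.5]]' 
python3 -m creep '[[0,0,0,0,0,-0.1,0.5],[0,0,0,0,0,-0.1,0.5],[0,0,0,0,0,-0.1,0.5],[0,0,0,0,0,-0.1,0.5]]' 
python3 - <<'E'
from h import *
c=cam('wrist');cv2.imwrite('pics/w6.png',cv2.cvtColor(c['image'],cv2.COLOR_RGB2BGR));np.savez('w6.npz',**c)
s=ctrl.sense()['ee_pos']; to((417,290,s[2]),96.5); print(ctrl.sense()['ee_rot'].round(3))
E
```

```text
time_s: 17.78
ee_pos: [599.2, -57.2, 151.7]
ee_rot: [[0.68, -0.733, -0.0], [-0.733, -0.68, 0.0], [-0.0, 0.0, -1.0]]
contact_force: [0.1, 0.3, -0.4]
width: 42.5
time_s: 18.2
ee_pos: [599.2, -57.2, 151.6]
ee_rot: [[0.98, -0.197, -0.0], [-0.197, -0.98, 0.0], [-0.0, 0.0, -1.0]]
contact_force: [-0.1, -0.3, 0.1]
width: 42.5
time_s: 18.53
ee_pos: [599.2, -57.1, 151.6]
ee_rot: [[0.994, 0.112, -0.0], [0.112, -0.994, 0.0], [-0.0, -0.0, -1.0]]
contact_force: [-0.0, -0.2, 0.3]
width: 42.5
TCP [599.3 -57.1 151.7] -> shift [-0.958, -2.432, 0.0] turn -0.002 w 42.7 F [ 0.2 -0.5  0.7] t 18.6 j6 67.0
[[ 0.994  0.108 -0.   ]
 [ 0.108 -0.994  0.   ]
 [-0.    -0.    -1.   ]]
```

```bash
python3 -m creep '[[-0.32,-0.81,0,0,0,0,0.5],[-0.32,-0.81,0,0,0,0,0.5],[-0.32,-0.81,0,0,0,0,0.5],[-0.32,-0.81,0,0,0,0,0.5]]' 
python3 -m creep '[[-0.32,-0.81,0,0,0,0,0.5],[-0.32,-0.81,0,0,0,0,0.5],[-0.32,-0.81,0,0,0,0,0.5],[-0.32,-0.81,0,0,0,0,0.5]]' 
python3 -m creep '[[-0.32,-0.81,0,0,0,0,0.5],[-0.32,-0.81,0,0,0,0,0.5],[-0.32,-0.81,0,0,0,0,0.5],[-0.32,-0.81,0,0,0,0,0.5],[-0.32,-0.81,0,0,0,0,0.5]]' 
python3 -m creep '[[0,0,0,0,0,0,0.5],[0,0,0,0,0,0,0.5]]' 
python3 - <<'E'
from h import *
c=cam('wrist');a=c['image'];b=dict(np.load('w6.npz'))['image']
cv2.imwrite('pics/w7.png',cv2.cvtColor(np.hstack([cv2.resize(b,(400,300)),cv2.resize(a,(400,300))]),cv2.COLOR_RGB2BGR))
np.savez('w7.npz',**c)
to((417,290,14),96.5);print(proj(c,(417,290,16))*400/512)
E
```

```text
time_s: 18.92
ee_pos: [534.9, 63.1, 151.0]
ee_rot: [[0.994, 0.111, -0.003], [0.111, -0.994, 0.002], [-0.003, -0.003, -1.0]]
contact_force: [0.4, 0.3, -0.9]
width: 42.5
time_s: 19.25
ee_pos: [474.2, 178.1, 151.5]
ee_rot: [[0.994, 0.111, -0.002], [0.111, -0.994, 0.002], [-0.002, -0.002, -1.0]]
contact_force: [0.6, -0.4, 0.0]
width: 42.9
time_s: 19.67
ee_pos: [415.5, 290.9, 151.9]
ee_rot: [[0.994, 0.113, 0.0], [0.113, -0.994, 0.0], [0.0, -0.0, -1.0]]
contact_force: [0.2, -0.3, 0.4]
width: 42.5
time_s: 19.83
ee_pos: [417.5, 288.2, 151.8]
ee_rot: [[0.994, 0.108, 0.0], [0.108, -0.994, -0.0], [0.0, 0.0, -1.0]]
contact_force: [0.2, -0.4, 0.3]
width: 42.4
TCP [417.6 288.  151.8] -> shift [-0.003, -0.014, 0.919] turn -0.002 w 42.1 F [-0.2  0.4 -0. ] t 19.9 j6 105.0
[196.50871936 140.86511864]
```

View pics/w7.png

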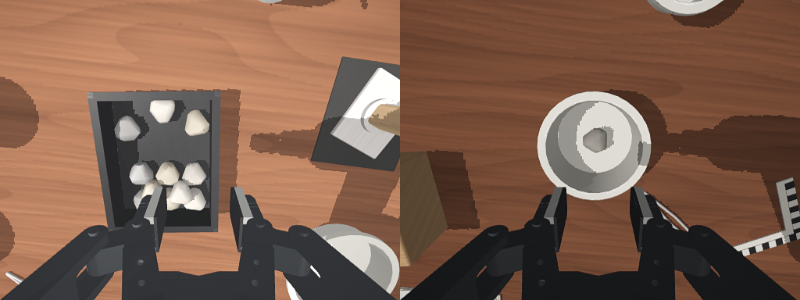

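Left: the tray with three pebbles set down at its +x end. Right: the middle dish's pebble at px (598,139), about 2 px from prediction.

```bash
python3 -m creep '[[0.01,0,0.25,0,0,0,0.5],[0.01,0,0.5,0,0,0,0.5],[0.01,0,0.75,0,0,0,0.5],[0.01,0,0.9,0,0,0,0.5],[0.01,0,0.91,0,0,0,0.5]]' 
python3 -m creep '[[0,0,0,0,0,0,0],[0,0,0,0,0,0,0],[0,0,0,0,0,0,0],[0,0,0,0,0,0,0],[0,0,0,0,0,0,0]]' 30
python3 -m creep '[[0,0,-0.25,0,0,0,0],[0,0,-0.5,0,0,0,0],[0,0,-0.75,0,0,0,0],[0,0,-1,0,0,0,0],[0,0,-1,0,0,0,0]]'
python3 - <<'E'
from h import *
c=dict(np.load('w6.npz'))
a=np.radians(6.5);x=np.array([np.cos(a),np.sin(a)]);y=np.array([-x[1],x[0]])
for u,v in((127,129),(162,112),(197,122)):
    p=ray(c,u*1.28,v*1.28,15)[:2]-(568.3,-16.4); print((p@x).round(1),(p@y).round(1))
to((599.6,9.4,164),96.5)
E
```

```text
time_s: 20.3
ee_pos: [415.1, 286.5, 10.6]
ee_rot: [[0.994, 0.107, -0.008], [0.107, -0.994, -0.003], [-0.009, 0.003, -1.0]]
contact_force: [-1.5, -0.5, 0.1]
width: 42.8
time_s: 20.72
ee_pos: [419.3, 289.9, 16.9]
ee_rot: [[0.994, 0.11, 0.003], [0.11, -0.994, 0.001], [0.003, -0.001, -1.0]]
contact_force: [-0.1, -0.8, -0.6]
width: 28.2
time_s: 21.13
ee_pos: [422.9, 291.7, 174.3]
ee_rot: [[0.994, 0.11, 0.014], [0.11, -0.994, 0.006], [0.015, -0.004, -1.0]]
contact_force: [1.3, 0.9, -0.2]
width: 28.4
40.6 42.1
61.2 -1.3
49.1 -42.8
TCP [422.9 291.7 174.3] -> shift [0.962, 2.001, 0.075] turn -0.001 w 28.4 F [ 1.3  0.9 -0.2] t 21.1 j6 105.0
```

```bash
python3 -m creep '[[0.31,0.718,0,0,0,0,0],[0.31,0.718,0,0,0,0,0],[0.31,0.718,0,0,0,0,0],[0.31,0.718,0,0,0,0,0]]' 
python3 -m creep '[[0.31,0.718,0,0,0,0,0],[0.31,0.718,0,0,0,0,0],[0.31,0.718,0,0,0,0,0],[0.31,0.718,0,0,0,0,0]]' 
python3 -m creep '[[0.31,0.718,0.1,0,0,0,0],[0.31,0.718,0.2,0,0,0,0],[0.31,0.718,0.3,0,0,0,0],[0.31,0.718,0.4,0,0,0,0],[0.31,0.718,0.4,0,0,0,0]]' 
python3 -m creep '[[0,0,0,0,0,0,0],[0,0,0,0,0,0,0]]' 
python3 - <<'E'
from h import *
to((595.4,-15.3,18),96.5)
E
```

```text
time_s: 21.47
ee_pos: [479.4, 183.3, 166.5]
ee_rot: [[0.994, 0.106, 0.004], [0.106, -0.994, -0.002], [0.004, 0.002, -1.0]]
contact_force: [-0.4, 0.1, 0.2]
width: 28.6
time_s: 21.8
ee_pos: [537.4, 80.9, 166.3]
ee_rot: [[0.994, 0.105, 0.004], [0.106, -0.994, -0.002], [0.004, 0.003, -1.0]]
contact_force: [-0.3, -0.6, -1.2]
width: 28.4
time_s: 22.22
ee_pos: [590.2, -17.2, 101.6]
ee_rot: [[0.994, 0.107, -0.006], [0.107, -0.994, 0.001], [-0.006, -0.002, -1.0]]
contact_force: [-0.8, 0.1, -0.6]
width: 27.9
time_s: 22.38
ee_pos: [592.3, -15.1, 106.3]
ee_rot: [[0.994, 0.111, 0.001], [0.111, -0.994, 0.0], [0.001, -0.0, -1.0]]
contact_force: [0.1, -0.6, 0.6]
width: 28.3
TCP [592.3 -15.1 106.3] -> shift [0.02, 0.004, 0.589] turn -0.001 w 28.3 F [ 0.1 -0.6  0.6] t 22.4 j6 71.0
```

```bash
python3 -m creep '[[0.02,0,0.2,0,0,0,0],[0.02,0,0.4,0,0,0,0],[0.02,0,0.55,0,0,0,0],[0.02,0,0.59,0,0,0,0],[0.02,0,0.59,0,0,0,0]]' 
python3 -m creep '[[0,0,0,0,0,0,0],[0,0,0,0,0,0,0.45],[0,0,0,0,0,0,0.45],[0,0,0,0,0,0,0.45]]' 
python3 -m creep '[[0,0,-0.25,0,0,0,0.45],[0,0,-0.35,0,0,0,0],[-0.1,-0.293,-0.35,0,0,0,0],[-0.1,-0.293,-0.35,0,0,0,0],[-0.1,-0.293,-0.35,0,0,0,0]]' 
python3 -m creep '[[0,0,0,0,0,0,0],[0,0,0.15,0,0,0,0],[0,0,0.3,0,0,0,0],[0,0,0.4,0,0,0,0],[0,0,0.4,0,0,0,0]]' 
python3 -m creep '[[0,0,0,0,0,0,0],[0.05,0,0,0,0,0,0],[0.1,0,0,0,0,0,0],[0.15,0,0,0,0,0,0],[0.15,0,0,0,0,0,0]]'
python3 -m creep '[[-0.03,0,0,0,0,0,0],[-0.03,0,-0.2,0,0,0,0],[-0.13,0.3,-0.4,0,0,0,0],[-0.13,0.567,-0.4,0,0,0,0],[-0.13,0.567,-0.4,0,0,0,0]]' 
python3 -m creep '[[0,0,0,0,0,0,0],[0,0,0.15,0,0,0,0],[0,0,0.3,0,0,0,0],[0,0,0.4,0,0,0,0],[0,0,0.4,0,0,0,0]]' 
python3 -m creep '[[0,0,0,0,0,0,0],[0.04,0,0,0,0,0,0],[0.08,0,0,0,0,0,0],[0.12,0,0,0,0,0,0],[0.12,0,0,0,0,0,0]]'
python3 -m creep '[[-0.03,0,0,0,0,0,0],[-0.03,0,-0.2,0,0,0,0],[-0.03,0,-0.4,0,0,0,0],[-0.03,0,-0.7,0,0,0,0],[-0.03,0,-1,0,0,0,0]]' 
python3 - <<'E'
from h import *
c=cam('wrist');np.savez('w8.npz',**c)
cv2.imwrite('pics/w8.png',cv2.cvtColor(c['image'],cv2.COLOR_RGB2BGR)); d=cam('scene');b=cam('side')
k=.64
print('plate',rect(d,white(d,140,40),(215*k,380*k),9),rect(b,white(b,140,40),(540*k,450*k),9))
print('s',circ(d,white(d),(523*k,320*k),58,46),circ(b,white(b),(338*k,232*k),58,46))
to((653,-271,170),68)
E
```

```text
time_s: 22.8
ee_pos: [594.2, -14.6, 16.4]
ee_rot: [[0.994, 0.111, -0.002], [0.111, -0.994, 0.001], [-0.002, -0.001, -1.0]]
contact_force: [-0.0, 0.3, -0.2]
width: 28.3
time_s: 23.13
ee_pos: [596.5, -16.2, 18.6]
ee_rot: [[0.994, 0.11, 0.003], [0.11, -0.994, -0.001], [0.003, 0.001, -1.0]]
contact_force: [0.3, 1.0, -0.0]
width: 38.2
time_s: 23.55
ee_pos: [575.0, 27.6, 70.2]
ee_rot: [[0.994, 0.112, 0.001], [0.112, -0.994, 0.0], [0.001, -0.0, -1.0]]
contact_force: [1.0, -0.2, -0.9]
width: 0.1
time_s: 23.97
ee_pos: [573.2, 25.2, 5.9]
ee_rot: [[0.994, 0.109, -0.006], [0.109, -0.994, 0.001], [-0.006, -0.001, -1.0]]
contact_force: [-1.0, -0.1, -1.5]
width: -0.0
time_s: 24.38
ee_pos: [600.7, 28.3, 10.8]
ee_rot: [[0.994, 0.11, 0.004], [0.11, -0.994, -0.001], [0.004, 0.001, -1.0]]
contact_force: [-0.3, -0.2, 0.7]
width: 0.1
time_s: 24.8
ee_pos: [589.4, -62.8, 72.3]
ee_rot: [[0.994, 0.109, 0.005], [0.109, -0.994, -0.003], [0.005, 0.004, -1.0]]
contact_force: [-0.0, 0.2, 0.3]
width: 0.0
time_s: 25.22
ee_pos: [585.8, -56.5, 6.4]
ee_rot: [[0.994, 0.11, -0.004], [0.11, -0.994, 0.002], [-0.004, -0.002, -1.0]]
contact_force: [-0.2, -0.5, 0.8]
width: -0.0
time_s: 25.63
ee_pos: [607.7, -56.2, 10.1]
ee_rot: [[0.994, 0.11, 0.002], [0.11, -0.994, -0.001], [0.002, 0.001, -1.0]]
contact_force: [-0.0, 0.5, 0.5]
width: -0.2
time_s: 26.05
ee_pos: [599.6, -56.4, 153.1]
ee_rot: [[0.994, 0.11, -0.003], [0.11, -0.994, 0.001], [-0.003, -0.001, -1.0]]
contact_force: [1.4, -0.9, 0.5]
width: 0.6
plate ((667.9752197265625, -275.9169006347656), (71.32904052734375, 62.230712890625), 67.99295806884766) ((653.2372436523438, -271.4620056152344), (70.0946273803711, 89.42967987060547), 68.2924575805664)
s (array([602.42136256, 227.20074045]), np.float64(0.6972189889149476)) (array([598.82172614, 225.80103141]), np.float64(1.7145691225069228))
TCP [603.8 -57.6 157.5] -> shift [0.17, 1.451, -0.077] turn 0.157 w 0.0 F [ 0.8  0.2 -0.8] t 26.2 j6 67.0
```

View pics/w8.png

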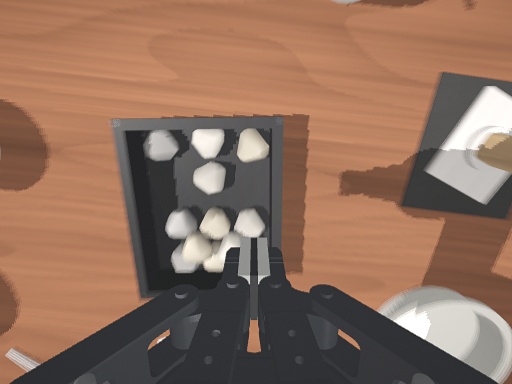

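The tray now has its four new pebbles in the +x half. The scene and side cameras show the tamper and small dish still in place, so I take the tamper next.

```bash
python3 -m creep '[[0.085,0.725,-0.05,0,0,0,0.65],[0.085,0.725,-0.05,0,0,0,0.65],[0.085,0.725,-0.05,0,0,0,0.65],[0.085,0.725,-0.05,0,0,0,0.65]]' 
python3 -m creep '[[0.085,0.725,0,0,0,0.157,0.65],[0.085,0.725,0,0,0,0.157,0.65],[0.085,0.725,0,0,0,0.157,0.65],[0.085,0.725,0,0,0,0.157,0.65],[0.085,0.725,0,0,0,0.157,0.65]]' 
python3 -m creep '[[0,0,0,0,0,0,0.65],[0,0,0,0,0,0,0.65]]' 
python3 - <<'E'
from h import *
c=cam('wrist','w9')
d=cam('scene');b=cam('side');k=.64
print('plate',rect(b,white(b,140,40),(540*k,450*k),9))
to((652.5,-271,52),68)
# handle: wood-coloured lighter blob near its projected top, wrist camera
p=proj(c,(652.5,-271,99));q=proj(c,(652.5,-271,9));print(p,q)
print('plate wrist',rect(c,white(c,140,40),q+[0,-25],9))
E
```

```text
time_s: 26.53
ee_pos: [625.7, -168.7, 159.1]
ee_rot: [[0.994, 0.105, -0.0], [0.105, -0.994, -0.002], [-0.001, 0.002, -1.0]]
contact_force: [-0.6, 0.3, 0.4]
width: 48.2
time_s: 26.95
ee_pos: [649.2, -271.0, 157.7]
ee_rot: [[0.925, -0.38, -0.003], [-0.38, -0.925, 0.002], [-0.003, -0.001, -1.0]]
contact_force: [0.3, 1.1, -0.3]
width: 55.4
time_s: 27.12
ee_pos: [649.8, -268.5, 158.9]
ee_rot: [[0.929, -0.37, -0.002], [-0.37, -0.929, 0.002], [-0.002, -0.001, -1.0]]
contact_force: [0.1, -0.1, -0.8]
width: 55.5
plate ((652.223876953125, -271.31658935546875), (70.93360900878906, 91.41500854492188), 68.41897583007812)
TCP [ 650.4 -268.7  160. ] -> shift [0.019, 0.009, 0.72] turn 0.001 w 55.5 F [-0.7  1.3 -0.6] t 27.3 j6 80.0
[254.695046   204.68099301] [254.32397698 172.62698921]
plate wrist ((653.5822143554688, -271.2137145996094), (69.6180419921875, 89.46941375732422), 68.34138488769531)
```

View pics/w9.png

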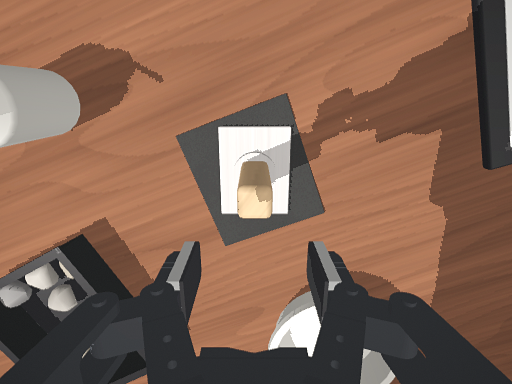

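The plate is square in the view, with the handle base at about px (256,165). The scene, side and wrist cameras agree on (653,-271).

```bash
python3 -m creep '[[0.02,0.01,0.2,0,0,0,0.65],[0.02,0.01,0.4,0,0,0,0.65],[0.02,0.01,0.6,0,0,0,0.65],[0.02,0.01,0.72,0,0,0,0.65],[0.02,0.01,0.72,0,0,0,0.65]]' 
python3 -m creep '[[0,0,0,0,0,0,0.65],[0,0,0,0,0,0,0],[0,0,0,0,0,0,0],[0,0,0,0,0,0,0],[0,0,0,0,0,0,0]]' 80
python3 -m creep '[[0,0,0,0,0,0,0],[0,0,0,0,0,0,0],[0,0,0,0,0,0,0]]' 80
python3 -m creep '[[0,0,-0.15,0,0,0,0],[0,0,-0.3,0,0,0,0],[0,0,-0.5,0,0,0,0],[0,0,-0.65,0,0,0,0],[0,0,-0.65,0,0,0,0]]' 80
python3 - <<'E'
from h import *
a=np.radians(6.5); X=lambda x,y:(568.3+x*np.cos(a)-y*np.sin(a),-16.4+x*np.sin(a)+y*np.cos(a))
to((*X(-31,-6),150),96.5)
E
```

```text
time_s: 27.68
ee_pos: [649.4, -269.8, 46.4]
ee_rot: [[0.928, -0.372, -0.008], [-0.372, -0.928, 0.005], [-0.009, -0.002, -1.0]]
contact_force: [-1.2, -0.2, -1.0]
width: 55.8
time_s: 28.1
ee_pos: [654.3, -273.2, 54.9]
ee_rot: [[0.928, -0.373, 0.004], [-0.373, -0.928, -0.002], [0.004, 0.001, -1.0]]
contact_force: [0.4, 1.9, 6.1]
width: 25.3
time_s: 28.35
ee_pos: [654.3, -273.2, 54.9]
ee_rot: [[0.928, -0.374, 0.004], [-0.374, -0.928, -0.002], [0.004, 0.001, -1.0]]
contact_force: [1.0, 0.6, 7.1]
width: 25.2
time_s: 28.77
ee_pos: [655.5, -274.4, 156.3]
ee_rot: [[0.927, -0.374, 0.008], [-0.374, -0.928, -0.005], [0.01, 0.002, -1.0]]
contact_force: [1.3, -0.9, -1.8]
width: 25.0
TCP [ 655.5 -274.4  156.3] -> shift [-1.345, -1.244, 0.026] turn -0.158 w 25.0 F [ 1.3 -0.9 -1.8] t 28.8 j6 80.0
```

```bash
python3 -m creep '[[-0.67,-0.62,0,0,0,0,0],[-0.67,-0.62,0,0,0,0,0],[-0.67,-0.62,0,0,0,0,0],[-0.67,-0.62,0,0,0,0,0]]' 
python3 -m creep '[[-0.67,-0.62,0,0,0,-0.158,0],[-0.67,-0.62,0,0,0,-0.158,0],[-0.67,-0.62,0,0,0,-0.158,0],[-0.67,-0.62,0,0,0,-0.158,0],[-0.67,-0.62,0,0,0,-0.158,0]]' 
python3 -m creep '[[0,0,0.1,0,0,0,0],[0,0,0.2,0,0,0,0],[0,0,0.2,0,0,0,0],[0,0,0.2,0,0,0,0]]' 
python3 - <<'E'
from h import *
a=np.radians(6.5); X=lambda x,y:(568.3+x*np.cos(a)-y*np.sin(a),-16.4+x*np.sin(a)+y*np.cos(a))
to((*X(-31,-6),103),96.5)
b=cam('side');cv2.imwrite('pics/s2.png',cv2.cvtColor(cv2.resize(b['image'][130:290,170:430],(780,480),interpolation=cv2.INTER_CUBIC),cv2.COLOR_RGB2BGR))
E
```

```text
time_s: 29.1
ee_pos: [589.9, -142.7, 146.4]
ee_rot: [[0.928, -0.372, -0.007], [-0.372, -0.928, 0.005], [-0.008, -0.002, -1.0]]
contact_force: [0.5, 1.3, -4.2]
width: 25.0
time_s: 29.52
ee_pos: [532.9, -21.3, 147.7]
ee_rot: [[0.993, 0.122, -0.004], [0.122, -0.993, 0.002], [-0.004, -0.002, -1.0]]
contact_force: [0.5, -0.8, -3.8]
width: 24.8
time_s: 29.85
ee_pos: [534.9, -25.4, 118.2]
ee_rot: [[0.994, 0.111, -0.003], [0.111, -0.994, 0.001], [-0.003, -0.001, -1.0]]
contact_force: [-0.0, 0.6, -4.6]
width: 25.3
TCP [534.9 -25.4 118.2] -> shift [0.022, 0.006, 0.101] turn -0.001 w 25.3 F [-0.   0.6 -4.6] t 29.9 j6 68.0
```

View pics/s2.png

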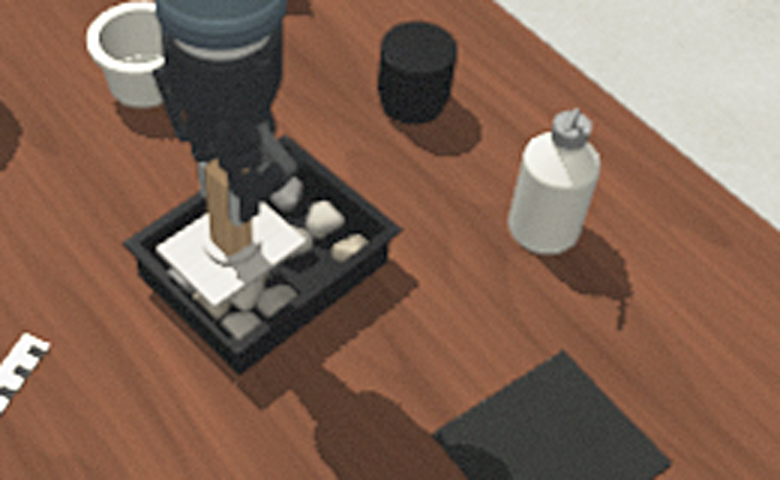

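The side view shows the tamper level and held over the riders at the tray's -x end. The mat at lower right is empty. Next I lower it in small steps, watching the force.

```bash
python3 -m creep '[[0.049,0.006,0.03,0,0,0,0],[0.049,0.006,0.06,0,0,0,0],[0.049,0.006,0.09,0,0,0,0],[0.049,0.006,0.12,0,0,0,0],[0.049,0.006,0.12,0,0,0,0]]' |egrep 'pos|force'
python3 -m creep '[[0,0,0.01,0,0,0,0],[0,0,0.02,0,0,0,0],[0,0,0.02,0,0,0,0]]' |egrep 'pos|force'
python3 -m creep '[[0,0,0.01,0,0,0,0],[0,0,0.02,0,0,0,0],[0,0,0.02,0,0,0,0]]' |egrep 'pos|force'
python3 -m creep '[[0,0,0.01,0,0,0,0],[0,0,0.02,0,0,0,0],[0,0,0.02,0,0,0,0]]' |egrep 'pos|force'
```

```text
ee_pos: [542.4, -24.8, 100.4]
contact_force: [-0.6, 0.9, -3.7]
ee_pos: [543.1, -25.0, 98.4]
contact_force: [0.2, -0.5, -4.0]
ee_pos: [543.0, -24.9, 95.4]
contact_force: [-0.2, -1.3, -4.2]
ee_pos: [543.8, -25.1, 93.3]
contact_force: [-0.8, 1.1, 0.6]
```

```bash
for i in 1; do :; done
python3 -m creep '[[0,0,0.01,0,0,0,0],[0,0,0.02,0,0,0,0],[0,0,0.02,0,0,0,0]]' |egrep 'pos|force'
python3 -m creep '[[0,0,0.01,0,0,0,0],[0,0,0.02,0,0,0,0],[0,0,0.02,0,0,0,0]]' |egrep 'pos|force'
python3 -m creep '[[0,0,0.01,0,0,0,0],[0,0,0.01,0,0,0,0],[0,0,0.01,0,0,0,0]]' |egrep 'pos|force'
```

```text
ee_pos: [544.6, -25.0, 92.1]
contact_force: [-3.7, 2.3, 11.7]
ee_pos: [545.7, -25.5, 89.3]
contact_force: [-0.6, -0.9, 3.9]
ee_pos: [543.0, -25.0, 84.9]
contact_force: [0.3, -0.2, -3.8]
```

```bash
python3 -m creep '[[0,0,0.01,0,0,0,0],[0,0,0.02,0,0,0,0],[0,0,0.02,0,0,0,0]]' |egrep 'pos|force'
python3 -m creep '[[0,0,0.01,0,0,0,0],[0,0,0.02,0,0,0,0],[0,0,0.02,0,0,0,0]]' |egrep 'pos|force'
python3 -m creep '[[0,0,0.01,0,0,0,0],[0,0,0.01,0,0,0,0],[0,0,0.01,0,0,0,0]]' |egrep 'pos|force'
```

```text
ee_pos: [542.5, -24.9, 81.2]
contact_force: [-0.1, -0.1, -4.2]
ee_pos: [544.2, -24.8, 79.9]
contact_force: [0.7, 1.9, 2.8]
ee_pos: [544.9, -24.6, 79.4]
contact_force: [0.5, 3.7, 9.3]
```

```bash
P(){ egrep 'pos|force'; }
python3 -m creep '[[0,0,0.005,0,0,0,0],[0,0,0.01,0,0,0,0],[0,0,0.01,0,0,0,0]]' |P
echo B; python3 -m creep '[[0,0,-0.06,0,0,0,0],[0,0,-0.13,0,0,0,0],[0,-0.09,-0.13,0,0,0,0],[0,-0.173,-0.13,0,0,0,0],[0,-0.173,-0.13,0,0,0,0]]' |P
python3 -m creep '[[0,0,0.03,0,0,0,0],[0,0,0.06,0,0,0,0],[0,0,0.09,0,0,0,0],[0,0,0.1,0,0,0,0],[0,0,0.1,0,0,0,0]]' |P
python3 -m creep '[[0,0,0.01,0,0,0,0],[0,0,0.015,0,0,0,0],[0,0,0.02,0,0,0,0],[0,0,0.02,0,0,0,0]]' |P
python3 -m creep '[[0,0,0.005,0,0,0,0],[0,0,0.01,0,0,0,0],[0,0,0.01,0,0,0,0]]' |P
```

```text
ee_pos: [545.6, -24.3, 79.0]
contact_force: [-1.2, 5.1, 16.2]
B
ee_pos: [538.9, 3.4, 94.9]
contact_force: [-0.6, 0.9, -4.1]
ee_pos: [540.0, 0.6, 79.8]
contact_force: [-0.5, 0.1, -3.5]
ee_pos: [541.5, 0.7, 78.7]
contact_force: [-0.2, 2.0, 2.5]
ee_pos: [542.1, 1.1, 78.2]
contact_force: [0.8, 4.5, 9.6]
```

```bash
P(){ egrep 'pos|force'; }
echo C; python3 -m creep '[[0,0,-0.06,0,0,0,0],[0,0,-0.12,0,0,0,0],[0.2,0,-0.12,0,0,0,0],[0.367,0,-0.12,0,0,0,0],[0.367,0,-0.12,0,0,0,0]]' |P
python3 -m creep '[[0,0,0.03,0,0,0,0],[0,0,0.06,0,0,0,0],[0,0,0.09,0,0,0,0],[0,0,0.1,0,0,0,0],[0,0,0.1,0,0,0,0]]' |P
python3 -m creep '[[0,0,0.01,0,0,0,0],[0,0,0.015,0,0,0,0],[0,0,0.02,0,0,0,0],[0,0,0.02,0,0,0,0]]' |P
echo D; python3 -m creep '[[0,0,-0.06,0,0,0,0],[0,0,-0.12,0,0,0,0],[0,0.13,-0.12,0,0,0,0],[0,0.267,-0.12,0,0,0,0],[0,0.267,-0.12,0,0,0,0]]' |P
python3 -m creep '[[0,0,0.03,0,0,0,0],[0,0,0.06,0,0,0,0],[0,0,0.09,0,0,0,0],[0,0,0.1,0,0,0,0],[0,0,0.1,0,0,0,0]]' |P
python3 -m creep '[[0,0,0.01,0,0,0,0],[0,0,0.015,0,0,0,0],[0,0,0.02,0,0,0,0],[0,0,0.02,0,0,0,0]]' |P
echo E; python3 -m creep '[[0,0,-0.06,0,0,0,0],[0,0,-0.12,0,0,0,0],[-0.2,0,-0.12,0,0,0,0],[-0.367,0,-0.12,0,0,0,0],[-0.367,0,-0.12,0,0,0,0]]' |P
python3 -m creep '[[0,0,0.03,0,0,0,0],[0,0,0.06,0,0,0,0],[0,0,0.09,0,0,0,0],[0,0,0.1,0,0,0,0],[0,0,0.1,0,0,0,0]]' |P
python3 -m creep '[[0,0,0.01,0,0,0,0],[0,0,0.015,0,0,0,0],[0,0,0.02,0,0,0,0],[0,0,0.02,0,0,0,0]]' |P
```

```text
C
ee_pos: [598.5, 6.7, 95.1]
contact_force: [-0.2, -0.4, -2.7]
ee_pos: [594.1, 7.0, 78.5]
contact_force: [-0.6, -0.2, -3.0]
ee_pos: [595.3, 7.0, 77.8]
contact_force: [-3.7, 1.3, 9.1]
D
ee_pos: [600.3, -35.2, 95.1]
contact_force: [0.6, 0.7, -3.6]
ee_pos: [599.7, -32.4, 79.2]
contact_force: [-1.5, -0.0, -1.2]
ee_pos: [600.8, -33.1, 78.2]
contact_force: [-3.4, -0.4, 9.0]
E
ee_pos: [540.9, -38.2, 93.4]
contact_force: [1.9, 0.4, -4.8]
ee_pos: [545.5, -39.0, 78.7]
contact_force: [1.0, 0.1, -4.5]
ee_pos: [546.3, -39.2, 78.1]
contact_force: [-1.6, 1.2, 10.0]
```

```bash
P(){ egrep 'pos|force'; }
python3 -m creep '[[0,0,-0.1,0,0,0,0],[0,0,-0.25,0,0,0,0],[0,0,-0.4,0,0,0,0],[0,0,-0.5,0,0,0,0],[0,0,-0.5,0,0,0,0]]' |P
python3 -m creep '[[0.266,0.8,0,0,0,0,0],[0.266,0.8,0,0,0,0,0],[0.266,0.8,0,0,0,0,0],[0.266,0.8,0,0,0,0,0]]' |P
python3 -m creep '[[0.266,0.8,0,0,0,0.05,0],[0.266,0.8,0,0,0,0.05,0],[0.266,0.8,0,0,0,0.05,0],[0.266,0.8,0,0,0,0.05,0],[0.266,0.8,0,0,0,0.05,0]]' |P
python3 -m creep '[[0,0,0,0,0,0,0],[0,0,0,0,0,0,0]]' |P
python3 - <<'E'
from h import *
b=cam('side');a=cam('scene')
f=lambda c,X,w:cv2.resize(c['image'][int(proj(c,X)[1])-w*3//4:int(proj(c,X)[1])+w*3//4,int(proj(c,X)[0])-w:int(proj(c,X)[0])+w],(400,300),interpolation=cv2.INTER_CUBIC)
X=(568,-16,20)
cv2.imwrite('pics/t1.png',cv2.cvtColor(np.hstack([f(a,X,40),f(b,X,52)]),cv2.COLOR_RGB2BGR))
to((652,-269,56),87.5)
E
```

```text
ee_pos: [547.3, -39.6, 154.7]
contact_force: [2.2, -0.6, -3.1]
ee_pos: [600.1, -160.6, 150.0]
contact_force: [0.2, -0.6, -3.9]
ee_pos: [650.6, -270.7, 148.1]
contact_force: [-0.3, 0.6, -4.1]
ee_pos: [650.4, -266.9, 149.7]
contact_force: [0.6, 0.4, -3.9]
TCP [ 650.9 -266.8  150.8] -> shift [0.008, 0.014, 0.632] turn 0.0 w 25.3 F [ 0.2  0.5 -4.5] t 39.2 j6 60.0
```

View pics/t1.png

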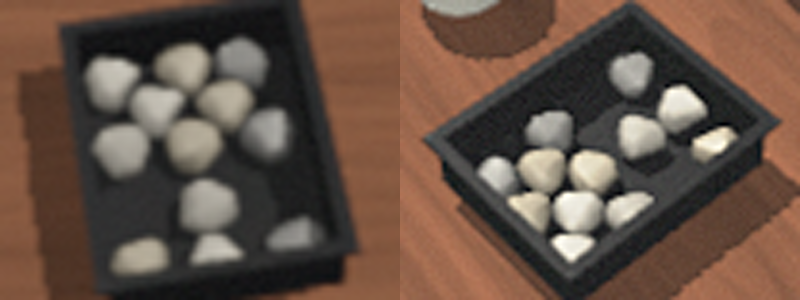

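All 12 pebbles are visible in a single layer. The presses bottomed out at about 26 mm plate height everywhere. Next I put the tamper back.

```bash
P(){ egrep 'pos|force|width'; }
python3 -m creep '[[0.008,0.012,0.2,0,0,0,0],[0.008,0.012,0.4,0,0,0,0],[0.008,0.012,0.52,0,0,0,0],[0.008,0.012,0.57,0,0,0,0],[0.008,0.012,0.57,0,0,0,0]]' |P
python3 -m creep '[[0,0,0.02,0,0,0,0],[0,0,0.035,0,0,0,0],[0,0,0.05,0,0,0,0],[0,0,0.06,0,0,0,0],[0,0,0.06,0,0,0,0]]' |P
python3 -m creep '[[0,0,0.005,0,0,0,0],[0,0,0.01,0,0,0,0],[0,0,0.01,0,0,0,0]]' |P
```

```text
ee_pos: [650.8, -268.4, 63.2]
contact_force: [-0.0, 0.7, -4.0]
width: 24.9
ee_pos: [652.5, -270.5, 57.1]
contact_force: [-0.4, 0.3, -4.1]
width: 24.9
ee_pos: [652.7, -270.6, 56.0]
contact_force: [-0.3, 0.6, 1.3]
width: 25.1
```

```bash
P(){ egrep 'pos|force|width'; }
python3 -m creep '[[0,0,0,0,0,0,0.65],[0,0,0,0,0,0,0.65],[0,0,0,0,0,0,0.65],[0,0,0,0,0,0,0.65]]' |P
python3 -m creep '[[0,0,-0.2,0,0,0,0.65],[0,0,-0.45,0,0,0,0.65],[0,0,-0.7,0,0,0,0.65],[0,0,-0.9,0,0,0,0.65],[0,0,-0.9,0,0,0,0.65]]' |P
python3 -m creep '[[-0.43,-0.82,0,0,0,0,0.36],[-0.43,-0.82,0,0,0,0,0.36],[-0.43,-0.82,0,0,0,0,0.36],[-0.43,-0.82,0,0,0,0,0.36]]' |P
python3 -m creep '[[-0.43,-0.82,0,0,0,0,0.36],[-0.43,-0.82,0,0,0,0,0.36],[-0.43,-0.82,0,0,0,0,0.36],[-0.43,-0.82,0,0,0,0,0.36]]' |P
python3 -m creep '[[-0.43,-0.82,0,0,0,0,0.36],[-0.43,-0.82,0,0,0,0,0.36],[-0.43,-0.82,0,0,0,0,0.36],[-0.43,-0.82,0,0,0,0,0.36]]' |P
python3 -m creep '[[-0.43,-0.82,0,0,0,-0.014,0.36],[-0.43,-0.82,0,0,0,-0.014,0.36],[-0.43,-0.82,0,0,0,-0.014,0.36],[-0.43,-0.82,0,0,0,-0.014,0.36],[-0.43,-0.82,0,0,0,-0.014,0.36]]' |P
python3 -m creep '[[0,0,0,0,0,0,0.36],[0,0,0,0,0,0,0.36]]' |P
python3 - <<'E'
from h import *
k=.64
a=cam('scene');b=cam('side');c=cam('wrist','w10')
for n,p,q,z,r in(('l',(234,258),(430,530),40,76),('m',(539,238),(226,255),50,62),('s',(523,320),(338,232),58,46)):
    print(n,circ(a,white(a),np.array(p)*k,z,r),circ(b,white(b),np.array(q)*k,z,r))
print('m wrist',circ(c,white(c),proj(c,(417.5,291.5,50)),50,62),proj(c,(417.5,291.5,50)))
print('plate',rect(a,white(a,140,40),(215*k,380*k),9),rect(b,white(b,140,40),proj(b,(652-35,-270,9)),9))
to((417.5,234,42),90)
E
```

```text
ee_pos: [652.6, -270.5, 55.4]
contact_force: [-0.3, -0.4, 0.5]
width: 55.5
ee_pos: [656.1, -272.6, 199.8]
contact_force: [1.5, 0.4, 1.8]
width: 55.7
ee_pos: [590.9, -139.8, 189.4]
contact_force: [0.2, -0.4, -0.3]
width: 30.5
ee_pos: [531.9, -14.8, 189.8]
contact_force: [0.1, 0.2, 0.2]
width: 30.8
ee_pos: [473.1, 110.3, 190.1]
contact_force: [-0.3, 0.5, -0.2]
width: 31.0
ee_pos: [415.1, 235.1, 190.4]
contact_force: [0.0, -0.2, 0.4]
width: 30.4
ee_pos: [417.0, 231.8, 190.3]
contact_force: [-0.1, -0.8, 0.2]
width: 31.2
l (array([ 430.77310099, -278.88484114]), np.float64(1.1303652754949383)) (array([ 427.52275779, -279.66981294]), np.float64(0.4315543121487764))
m (array([419.40762039, 291.97912931]), np.float64(0.9221644596278367)) (array([415.68741956, 290.96673587]), np.float64(1.2909762777075429))
s (array([583.65289591, 180.33845384]), np.float64(0.6241171805881436)) (array([579.9660153 , 178.94689297]), np.float64(1.3342620176863846))
m wrist (array([416.83419176, 292.62174368]), np.float64(0.4050739975542612)) [191.56463707 178.48437025]
plate ((654.571533203125, -270.3251037597656), (71.1856918334961, 90.7455825805664), 86.77323150634766) ((651.86865234375, -271.0392761230469), (70.66326141357422, 91.4953842163086), 87.54045104980469)
TCP [417.  231.4 190.1] -> shift [0.003, -0.018, 0.987] turn -0.001 w 31.1 F [-0.5 -0.4  0.3] t 42.7 j6 105.0
```

View pics/w10.png

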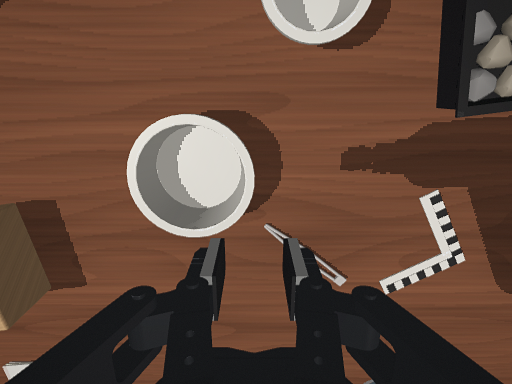

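The middle dish is empty at px (191,177). The small dish has been knocked to (582,179.5), which I'll allow for. The tamper plate is on the mat at (653,-271). Now I pinch the middle dish's lip.

```bash
P(){ egrep 'pos|force|width'; }
python3 -m creep '[[0,-0.02,0.25,0,0,0,0.36],[0,-0.02,0.5,0,0,0,0.36],[0,-0.02,0.7,0,0,0,0.36],[0,-0.02,0.85,0,0,0,0.36],[0,-0.02,0.9,0,0,0,0.36]]' |P
python3 -m creep '[[0,0,0.04,0,0,0,0.36],[0,0,0.08,0,0,0,0.36],[0,0,0.085,0,0,0,0.36],[0,0,0.085,0,0,0,0.36]]' |P
python3 -m creep '[[0,0,0,0,0,0,0],[0,0,0,0,0,0,0],[0,0,0,0,0,0,0],[0,0,0,0,0,0,0],[0,0,0,0,0,0,0]]' 70 |P
python3 -m creep '[[0,0,0,0,0,0,0],[0,0,-0.05,0,0,0,0],[0,0,-0.15,0,0,0,0],[0,0,-0.3,0,0,0,0],[0,0,-0.3,0,0,0,0]]' 70 |P
```

```text
ee_pos: [414.0, 233.8, 51.6]
contact_force: [-0.7, -0.3, 0.8]
width: 31.0
ee_pos: [417.1, 235.6, 43.3]
contact_force: [-0.1, 0.2, 0.3]
width: 30.9
ee_pos: [417.3, 235.9, 43.7]
contact_force: [-0.1, -0.1, 6.5]
width: 8.1
ee_pos: [418.5, 236.3, 91.2]
contact_force: [1.1, -0.1, -0.4]
width: 7.9
```

```bash
P(){ egrep 'pos|width'; }
python3 -m creep '[[0,0,-0.2,0,0,0,0],[0,0,-0.4,0,0,0,0],[0,0,-0.55,0,0,0,0],[0,0,-0.6,0,0,0,0],[0,0,-0.6,0,0,0,0]]' |P
python3 -m creep '[[0.018,0.15,0,0,0,0,0],[0.018,0.4,0,0,0,0,0],[0.018,0.65,0,0,0,0,0],[0.018,0.9,0,0,0,0,0],[0.018,0.95,0,0,0,0,0]]' |P
python3 -m creep '[[0.018,0.2,0,0,0,0,0],[0.018,0.45,0,0,0,0,0],[0.018,0.7,0,0,0,0,0],[0.018,0.9,0,0,0,0,0],[0.018,0.95,0,0,0,0,0]]' |P
python3 -m creep '[[0.018,0.2,0,0,0,0,0],[0.018,0.45,0,0,0,0,0],[0.018,0.7,0,0,0,0,0],[0.018,0.9,0,0,0,0,0],[0.018,0.95,0,0,0,0,0]]' |P
python3 -m creep '[[0.018,0.2,0,0,0,0,0],[0.018,0.45,0,0,0,0,0],[0.018,0.7,0,0,0,0,0],[0.018,0.9,0,0,0,0,0],[0.018,0.95,0,0,0,0,0]]' |P
python3 -m creep '[[0,0,0.1,0,0,0,0],[0,0,0.25,0,0,0,0],[0,0,0.4,0,0,0,0],[0,0,0.4,0,0,0,0],[0,0,0.4,0,0,0,0]]' |P
python3 - <<'E'
from h import *
to((429,-335.5,47.7),90)
b=cam('side')
x,y=proj(b,(429,-279,60)).astype(int)
cv2.imwrite('pics/s3.png',cv2.cvtColor(cv2.resize(b['image'][y-110:384,max(0,x-130):x+130],None,fx=2.4,fy=2.4,interpolation=cv2.INTER_CUBIC),cv2.COLOR_RGB2BGR)); print(x,y)
E
```

```text
ee_pos: [417.4, 235.9, 179.1]
width: 7.9
ee_pos: [417.5, 89.0, 175.1]
width: 7.8
ee_pos: [420.8, -52.6, 175.7]
width: 7.7
ee_pos: [423.9, -195.0, 176.0]
width: 8.3
ee_pos: [426.7, -337.3, 175.8]
width: 7.9
ee_pos: [426.2, -331.9, 115.3]
width: 7.9
TCP [ 426.2 -331.9  115.3] -> shift [0.02, 0.026, 0.45] turn 0.0 w 7.9 F [ 0.6  0.3 -0.6] t 46.8 j6 39.0
275 330
```

View pics/s3.png

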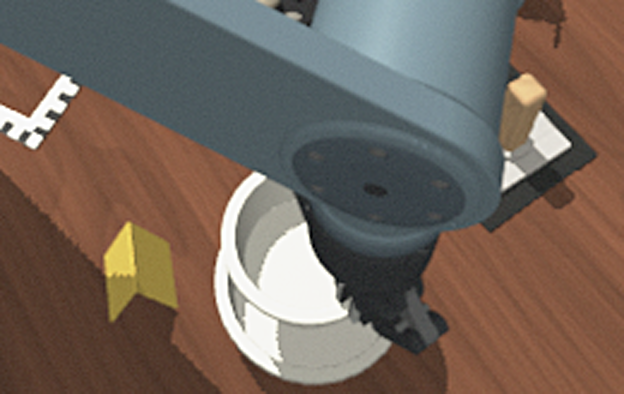

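The middle dish hangs level over the large one, and the tamper is upright on its mat at upper right. Lowering it now.

```bash
P(){ egrep 'pos|force|width'; }
python3 -m creep '[[0.015,0.02,0.1,0,0,0,0],[0.015,0.02,0.2,0,0,0,0],[0.015,0.02,0.3,0,0,0,0],[0.015,0.02,0.37,0,0,0,0],[0.015,0.02,0.37,0,0,0,0]]' |P
python3 -m creep '[[0,0,0.01,0,0,0,0],[0,0,0.02,0,0,0,0],[0,0,0.03,0,0,0,0],[0,0,0.04,0,0,0,0],[0,0,0.04,0,0,0,0]]' |P
python3 -m creep '[[0,0,0.01,0,0,0,0],[0,0,0.02,0,0,0,0],[0,0,0.03,0,0,0,0],[0,0,0.03,0,0,0,0]]' |P
```

```text
ee_pos: [428.9, -336.4, 60.9]
contact_force: [-0.7, 0.9, -1.1]
width: 7.9
ee_pos: [429.4, -337.6, 56.2]
contact_force: [-0.2, 0.0, -1.6]
width: 8.0
ee_pos: [429.1, -337.3, 51.0]
contact_force: [-0.1, 0.7, -1.6]
width: 7.9
```

```bash
P(){ egrep 'pos|force|width'; }
python3 -m creep '[[0,0,0.01,0,0,0,0],[0,0,0.015,0,0,0,0],[0,0,0.015,0,0,0,0]]' |P
python3 -m creep '[[0,0,0.005,0,0,0,0],[0,0,0.01,0,0,0,0],[0,0,0.01,0,0,0,0]]' |P
python3 -m creep '[[0,0,0.005,0,0,0,0],[0,0,0.005,0,0,0,0],[0,0,0.005,0,0,0,0]]' |P
```

```text
ee_pos: [429.2, -337.4, 48.9]
contact_force: [0.1, -0.1, -1.0]
width: 8.0
ee_pos: [429.4, -337.7, 47.8]
contact_force: [-0.5, -0.9, -0.4]
width: 7.8
ee_pos: [429.5, -337.9, 47.7]
contact_force: [-1.0, 0.5, 5.1]
width: 7.8
```

```bash
P(){ egrep 'pos|force|width'; }
python3 -m creep '[[0,0,0,0,0,0,0.3],[0,0,0,0,0,0,0.3],[0,0,0,0,0,0,0.3],[0,0,0,0,0,0,0.3]]' |P
python3 -m creep '[[0,0,-0.1,0,0,0,0.36],[0,0,-0.35,0,0,0,0.36],[0,0,-0.6,0,0,0,0.36],[0,0,-0.85,0,0,0,0.36],[0,0,-0.95,0,0,0,0.36]]' |P
python3 -m creep '[[0.255,-0.2,0,0,0,0,0.36],[0.255,-0.45,0,0,0,0,0.36],[0.255,-0.7,0,0,0,0,0.36],[0.255,-0.79,0,0,0,0,0.36]]' |P
python3 -m creep '[[0.255,-0.2,0,0,0,0,0.36],[0.255,-0.45,0,0,0,0,0.36],[0.255,-0.7,0,0,0,0,0.36],[0.255,-0.79,0,0,0,0,0.36]]' |P
python3 -m creep '[[0.255,-0.2,0,0,0,0,0.36],[0.255,-0.45,0,0,0,0,0.36],[0.255,-0.7,0,0,0,0,0.36],[0.255,-0.79,0,0,0,0,0.36]]' |P
python3 -m creep '[[0.255,-0.2,0,0,0,0,0.36],[0.255,-0.45,0,0,0,0,0.36],[0.255,-0.7,0,0,0,0,0.36],[0.255,-0.79,0,0,0,0,0.36],[0.255,-0.79,0,0,0,0,0.36]]' |P
python3 -m creep '[[0,0,0,0,0,0,0.36],[0,0,0,0,0,0,0.36]]' |P
python3 - <<'E'
from h import *
a=cam('scene');b=cam('side');c=cam('wrist','w11')
for n,X,r in(('s',(582,179.5,58),46),('m',(429,-281,54),62)):
    print(n,circ(a,white(a),proj(a,X),X[2],r),circ(b,white(b),proj(b,X),X[2],r))
print('s wrist',circ(c,white(c),proj(c,(582,179.5,58)),58,46))
to((582,138,49.5),90)
x,y=proj(b,(429,-281,50)).astype(int);u,v=proj(a,(429,-281,50)).astype(int)
f=lambda i:cv2.resize(i,(400,300),interpolation=cv2.INTER_CUBIC)
cv2.imwrite('pics/n1.png',cv2.cvtColor(np.hstack([f(c['image']),f(b['image'][384-105:384,x-70:x+70])]),cv2.COLOR_RGB2BGR))
E
```

```text
ee_pos: [429.2, -337.3, 46.7]
contact_force: [-0.1, -0.3, 0.6]
width: 25.6
ee_pos: [431.0, -339.3, 195.0]
contact_force: [0.6, -0.4, 0.2]
width: 30.5
ee_pos: [467.2, -214.5, 188.7]
contact_force: [0.4, 0.8, -1.4]
width: 30.9
ee_pos: [505.4, -96.3, 188.8]
contact_force: [0.2, 0.7, -0.2]
width: 30.8
ee_pos: [543.7, 21.8, 189.0]
contact_force: [-1.4, -0.3, 0.1]
width: 30.6
ee_pos: [581.8, 139.0, 189.1]
contact_force: [0.1, -0.9, -0.7]
width: 30.7
ee_pos: [582.3, 135.0, 189.3]
contact_force: [0.4, -0.7, -0.1]
width: 30.6
s (array([584.08215846, 180.03097402]), np.float64(1.2080407246725784)) (array([579.96648794, 178.94824848]), np.float64(1.3350889633315077))
m (array([ 460.19454901, -271.72562282]), np.float64(12.046098434691018)) (array([ 421.23192262, -296.92523552]), np.float64(12.51926242417283))
s wrist (array([581.6903694 , 180.87594559]), np.float64(0.27733180767897636))
TCP [582.4 134.8 189.5] -> shift [-0.003, -0.021, 0.933] turn -0.001 w 30.4 F [ 0.7 -0.3  0.2] t 51.3 j6 92.0
```

View pics/n1.png

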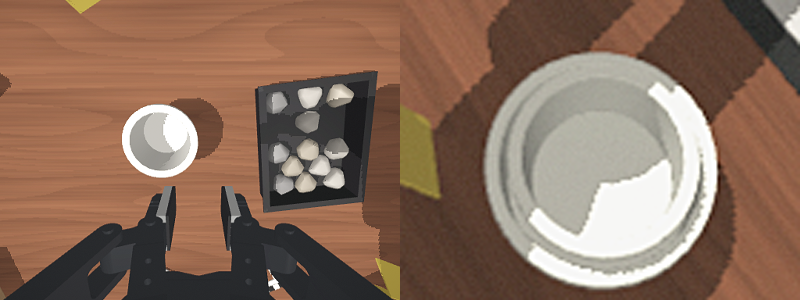

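On the left the tray shows 12 pebbles in one layer. On the right the middle dish sits inside the large one. The small dish is at (582,180), so I pinch its lip now.

```bash
P(){ egrep 'pos|force|width'; }
python3 -m creep '[[0,-0.024,0.25,0,0,0,0.36],[0,-0.024,0.5,0,0,0,0.36],[0,-0.024,0.7,0,0,0,0.36],[0,-0.024,0.82,0,0,0,0.36],[0,-0.024,0.85,0,0,0,0.36]]' |P
python3 -m creep '[[0,0,0.04,0,0,0,0.36],[0,0,0.075,0,0,0,0.36],[0,0,0.08,0,0,0,0.36],[0,0,0.08,0,0,0,0.36]]' |P
python3 -m creep '[[0,0,0,0,0,0,0],[0,0,0,0,0,0,0],[0,0,0,0,0,0,0],[0,0,0,0,0,0,0],[0,0,0,0,0,0,0]]' 70 |P
python3 -m creep '[[0,0,0,0,0,0,0],[0,0,-0.05,0,0,0,0],[0,0,-0.15,0,0,0,0],[0,0,-0.3,0,0,0,0],[0,0,-0.3,0,0,0,0]]' 70 |P
python3 -m creep '[[0,0,-0.2,0,0,0,0],[0,0,-0.4,0,0,0,0],[0,0,-0.6,0,0,0,0],[0,0,-0.7,0,0,0,0],[0,0,-0.7,0,0,0,0]]' |P
```

```text
ee_pos: [579.3, 138.7, 57.7]
contact_force: [-0.9, -0.2, -0.0]
width: 30.8
ee_pos: [583.1, 140.0, 50.9]
contact_force: [-0.4, 1.5, 0.5]
width: 30.8
ee_pos: [583.3, 140.2, 51.2]
contact_force: [-0.7, -0.5, 5.5]
width: 7.8
ee_pos: [584.8, 140.4, 99.2]
contact_force: [2.0, 0.6, 0.8]
width: 7.9
ee_pos: [584.6, 140.4, 204.4]
contact_force: [-0.6, 0.6, -0.5]
width: 7.8
```

```bash
P(){ egrep 'pos|width'; }
python3 -m creep '[[-0.1,0.2,0,0,0,0,0],[-0.2,0.45,0,0,0,0,0],[-0.254,0.7,0,0,0,0,0],[-0.254,0.77,0,0,0,0,0]]' |P
python3 -m creep '[[-0.1,0.2,0,0,0,0,0],[-0.2,0.45,0,0,0,0,0],[-0.254,0.7,0,0,0,0,0],[-0.254,0.77,0,0,0,0,0]]' |P
python3 -m creep '[[-0.1,0.2,0,0,0,0,0],[-0.2,0.45,0,0,0,0,0],[-0.254,0.7,0,0,0,0,0],[-0.254,0.77,0,0,0,0,0]]' |P
python3 -m creep '[[-0.1,0.2,0,0,0,0,0],[-0.2,0.45,0,0,0,0,0],[-0.254,0.7,0,0,0,0,0],[-0.254,0.77,0,0,0,0,0],[-0.254,0.77,0,0,0,0,0]]' |P
python3 -m creep '[[0,0,0.1,0,0,0,0],[0,0,0.25,0,0,0,0],[0,0,0.4,0,0,0,0],[0,0,0.45,0,0,0,0],[0,0,0.45,0,0,0,0]]' |P
python3 -m creep '[[0,0,0,0,0,0,0],[0,0,0,0,0,0,0]]' |P
python3 - <<'E'
from h import *
to((430.7,-321.4,59.2),90)
b=cam('side');c=cam('wrist')
x,y=proj(b,(429,-281,60)).astype(int)
f=lambda i:cv2.resize(i,(400,300),interpolation=cv2.INTER_CUBIC)
cv2.imwrite('pics/n2.png',cv2.cvtColor(np.hstack([f(c['image']),f(b['image'][384-135:384,x-90:x+90])]),cv2.COLOR_RGB2BGR))
E
```

```text
ee_pos: [541.7, 21.1, 197.8]
width: 7.8
ee_pos: [504.2, -94.5, 198.4]
width: 7.9
ee_pos: [466.5, -210.1, 198.8]
width: 7.5
ee_pos: [429.5, -324.0, 198.8]
width: 7.6
ee_pos: [429.1, -318.8, 129.4]
width: 7.5
ee_pos: [430.8, -321.9, 133.6]
width: 7.6
TCP [ 430.8 -321.9  133.6] -> shift [-0.001, -0.004, 0.496] turn 0.0 w 7.6 F [ 0.8  0.3 -1.2] t 55.3 j6 41.0
```

View pics/n2.png

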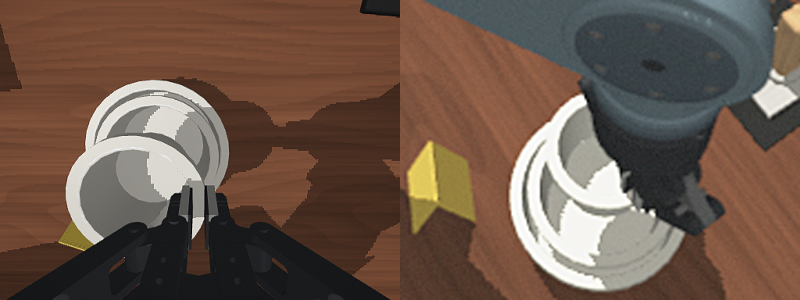

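The small dish hangs level over the nested pair in both views. Lowering it now.

```bash
P(){ egrep 'pos|force|width'; }
python3 -m creep '[[0,0,0.1,0,0,0,0],[0,0,0.2,0,0,0,0],[0,0,0.3,0,0,0,0],[0,0,0.38,0,0,0,0],[0,0,0.4,0,0,0,0]]' |P
python3 -m creep '[[0,0,0.01,0,0,0,0],[0,0,0.03,0,0,0,0],[0,0,0.05,0,0,0,0],[0,0,0.06,0,0,0,0],[0,0,0.06,0,0,0,0]]' |P
python3 -m creep '[[0,0,0.01,0,0,0,0],[0,0,0.02,0,0,0,0],[0,0,0.02,0,0,0,0]]' |P
python3 -m creep '[[0,0,0.005,0,0,0,0],[0,0,0.01,0,0,0,0],[0,0,0.01,0,0,0,0]]' |P
python3 -m creep '[[0,0,0.005,0,0,0,0],[0,0,0.01,0,0,0,0],[0,0,0.01,0,0,0,0]]' |P
```

```text
ee_pos: [429.3, -321.2, 71.0]
contact_force: [-0.1, -0.6, -1.0]
width: 7.4
ee_pos: [429.9, -321.9, 63.5]
contact_force: [1.0, -0.5, -0.7]
width: 7.4
ee_pos: [429.8, -321.8, 60.2]
contact_force: [0.0, 0.3, -0.5]
width: 7.6
ee_pos: [430.0, -322.3, 59.3]
contact_force: [-1.8, 1.0, 2.0]
width: 7.8
ee_pos: [430.5, -323.2, 59.0]
contact_force: [-3.2, 0.1, 10.9]
width: 7.5
```

```bash
P(){ egrep 'pos|force|width'; }
python3 -m creep '[[0,0,-0.01,0,0,0,0.3],[0,0,-0.01,0,0,0,0.3],[0,0,-0.01,0,0,0,0.3],[0,0,-0.01,0,0,0,0.3]]' |P
python3 -m creep '[[0,0,-0.1,0,0,0,0.3],[0,0,-0.35,0,0,0,0.3],[0,0,-0.6,0,0,0,0.3],[0,0,-0.85,0,0,0,0.3],[0,0,-1,0,0,0,0.3]]' |P
python3 -m creep '[[0,-0.2,-0.2,0,0,0,0.3],[-0.2,-0.45,-0.2,0,0,0,0.3],[-0.3,-0.7,-0.2,0,0,0,0.3],[-0.4,-0.95,-0.2,0,0,0,0.3],[-0.4,-0.95,-0.2,0,0,0,0.3]]' |P
python3 -m creep '[[0,-0.2,0,0,0,0,0.3],[0,-0.45,0,0,0,0,0.3],[0,-0.5,0,0,0,0,0.3],[0,-0.5,0,0,0,0,0.3]]' |P
python3 - <<'E'
from h import *
np.set_printoptions(precision=1,suppress=True)
a=cam('scene');b=cam('side')
# outer rim of L, then inner-dish rims: fit on edge points near each expected rim ellipse
for n,c in(('scene',a),('side',b)):
    g=cv2.Canny(cv2.cvtColor(c['image'],cv2.COLOR_RGB2GRAY),40,100); vv,uu=np.nonzero(g)
    for nm,z,r in(('l',40,76),('m',54,62),('s',66,46)):
        P=np.array([ray(c,u,v,z)[:2] for u,v in zip(uu,vv)]); q=np.array([429.5,-280.]); 
        for w in(9,5,3,3):
            K=P[abs(np.hypot(*(P-q).T)-r)<w]; q=least_squares(lambda t:np.hypot(*(K-t).T)-r,q,loss='soft_l1').x
        print(n,nm,q,len(K))
    print('plate',rect(c,white(c,140,40),proj(c,(619,-270,9)),9),'handle',proj(c,(653,-271,99)))
print('lens',ray(a,437*.64,418*.64,70)[:2])
i0=cv2.resize(cv2.imread('pics/scene0.png'),(512,384),interpolation=cv2.INTER_AREA);i1=cv2.cvtColor(a['image'],cv2.COLOR_RGB2BGR)
for n,X in(('lens',(784,63,35)),('bottle',(785,-115,70)),('dish_s empty spot',(600,226,30))):
    x,y=proj(a,X).astype(int); print(n,'change',np.abs(i0[y-28:y+28,x-22:x+22].astype(int)-i1[y-28:y+28,x-22:x+22]).mean())
to((429,-100,230))
E
```

```text
ee_pos: [429.7, -321.6, 58.6]
contact_force: [0.6, 0.3, -0.5]
width: 25.5
ee_pos: [430.8, -322.8, 212.9]
contact_force: [0.4, -0.4, 0.1]
width: 25.7
ee_pos: [367.1, -173.9, 237.7]
contact_force: [0.5, 0.1, -0.2]
width: 25.4
ee_pos: [369.8, -102.6, 238.8]
contact_force: [-0.1, -0.1, 0.9]
width: 25.3
scene l [ 429.2 -279.5] 161
scene m [ 429.5 -281.6] 108
scene s [ 430.6 -282.1] 67
plate ((654.556884765625, -270.5724182128906), (71.68119049072266, 90.74703979492188), 86.7732162475586) handle [137.6 219.9]
side l [ 427.7 -279.7] 304
side m [ 427.6 -281.9] 212
side s [ 428.4 -282.5] 187
plate ((651.86865234375, -271.0392761230469), (70.66326141357422, 91.4953842163086), 87.54045104980469) handle [364.7 256.1]
lens [783.   65.2]
lens change 4.71185064935065
bottle change 6.1563852813852815
dish_s empty spot change 36.03828463203463
TCP [ 370.1 -104.8  238.9] -> shift [0.393, -0.031, 0.06] turn None w 25.7 F [ 0.2 -0.3 -0.3] t 58.5 j6 56.0
```

```bash
python3 -c "
from station import order; print(order.close_job())"
```

```text
the job is handed in; nothing more can be done
None
```

The job is handed in at about 58 s of the 210 s allowed.

**What I did**
- **Pebbles:** I moved four pebbles, three from the large dish and one from the middle dish, into the tray's free +x end.
- **Tamping:** I pressed at five spots with about 12–20 N. Both riding pebbles sank.
- **Tamper:** it went back on its mat, and I released it only once it was in contact.
- **Dishes:** I nested the middle dish in the large one, then the small dish in the middle one. The small dish had been knocked a few centimetres mid-run, so I measured it again before gripping it.

**Last checks**
- **Tray:** the last tray pictures show all 12 pebbles in one layer. At every press spot the plate stopped about 26–27 mm above the table, which is level with single pebbles lying flat.
- **Nesting:** each dish made contact at the height expected for sitting fully down. In both fixed cameras the three rims are concentric within about 3 mm.
- **Tamper:** its plate lies at about (653, -271), near the middle of the mat, and its handle stood upright in the last picture of it.
- **Lens and bottle:** I never moved them. Their image patches changed slightly from the start (mean 5–6 grey levels), which I took for resampling and shadow. With my 16 views used up, this and the final nesting were checked by numbers only.

**What did not go as planned:** the first push on the dark pebble slid over it. A second, lower push seated it.

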